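Gauge the stud holes of three heat sinks and sort them

ROBOT

A 6-joint arm with a two-finger parallel gripper is mounted at the origin on the work surface. World frame = base frame: x ahead of the robot, y to its left, z up, the work surface at z = 0. Lengths are in mm, angles in rad, forces in N, time in s.
With the tool pointing down it reaches from about 400 to 925 mm from the base axis. Payload 12.5 kg.
Tool frame: the origin (TCP) lies between the finger pads; the fingertips stand 19 mm ahead of it and the grasp point (between the pads) is the TCP (env.tips_ahead is the distance from the TCP to the fingertips, in mm); z points along the fingers, y is the line along which they close (so a half turn about z gives the same grasp; the last joint's range is limited). The gripper opens to 95 mm and grips with 3 to 60 N. Pads are 20 mm wide; open, the fingers measure 119 mm over their backs; the gripper's body (75 mm by 180 mm) begins 59 mm behind the grasp point.
Start: joints at [-1.287, 0.491, 1.559, -0, 1.092, -0.106], TCP at [237.525, -578.123, 233.661] pointing down, gripper open.
Joint ranges: [-3.1, 3.1], [-0.84, 2.19], [0.05, 2.79], [-1.13, 4.28], [0.06, 2.93], [-2.69, 2.69]. Speed limits (rad/s): [2.22, 2.22, 2.79, 3.14, 3.14, 3.14].

INTERFACE

Orientations are given as [roll, pitch, yaw] about the fixed x, y, z axes, in that order (R = Rz(yaw) Ry(pitch) Rx(roll)).
In Python, from cell import env gives the robot as it stands.
- The arm moves only by the shell command python3 -m crank 'ROWS'. ROWS is JSON, a list of rows, each a list of 5 numbers: the shift along the tool's x, y, z in mm, then the turn about the tool's z in degrees, then the finger opening in mm, from 0 to 95.1. In form: [[dx, dy, dz, yaw, grip], ...]. A call has 1 to 10 rows; each row is the pose to reach, as a shift and turn from the pose commanded when the call began, along the tool's axes at that moment; what a row does not reach only later rows make up. A row lasts 1/12 s, in which the tool goes at most 41.7 mm and 7.16 degrees, less where a joint would pass 70% of its speed; a pose out of reach is approached as far as the arm can. A call with a gripper value outside its range is refused whole. The fingers move at their own pace and stop on an object; the grip force is fixed at half the most. Time passes only in rows, so rows that repeat a pose let the fingers close. It gives the time, the measured TCP pose, the force, the opening and the grip force at its end, in the units of the state.
- env.state(): the state, without advancing time (a new reading comes with each control period).
- env.read_camera(name): name is "scene" or "top" or "wrist"; returns a dict with "img" (384x512x3 uint8, blue, green, red), "K" (3x3 intrinsics, pixels), "pose" (4x4, takes a point from camera to world coordinates). Camera axes: x right, y down, z forward; pixel columns grow to the right and rows downward; lengths in mm; the calibration is good to about 2 mm. A picture is of the moment at which its call begins. There is no depth.
- env.job_done(): hands the job in; it is judged then, once.
The state is a dict: "t": time; "joints": joint angles; "qvel": joint speeds; "tau": joint torques, N m; "eef_pos": TCP position; "tcp_rot": TCP orientation; "ft_force": force on the tool from outside, world axes, zero at the start; "moment": the same for the moment, N m; "opening": opening from 0.0 (shut) to 1.0 (fully open); "grip_force": force on a finger pad.
Only numpy, scipy, OpenCV 4.12 (cv2) and the standard library are available. Lean on these libraries where they do the work, as an engineer would, in place of code of your own. Each camera call takes 0.05 s, during which the arm holds its last target. There are 200 camera calls.

TASK

Take the stepped plug gauge from its wooden stand and try it squarely in the hole of each heat sink on the sloping rack, going from left to right as seen from the robot and pushing lightly until it stops; then put the gauge back in its stand. Lay the heat sink whose hole will not take the tip in the shallow steel tray, and the one whose hole lets even the thick part in, right up to the collar, in the cardboard carton, each set down flat on its fins and not dropped; leave the one that takes only the thin part where it lies. Do not force the gauge or disturb the other things on the bench.

Things in the scene. Friction and masses are not known exactly. Their poses are not given: they have to be found in the camera images.
- gauge: stepped steel plug gauge, 200 g, standing tip down in its stand; origin at the tip, z up the axis. From the tip: thin part 14 diameter, 16 long (first 3 taper from 10); square step; thick part 18 diameter, 14 long; flat collar 30 diameter from 30 to 35; hexagonal handle 24 across flats from 35 to 110, flats facing its own +-x and every 60 degrees; small cap to 113
- gauge_tip (a point): centre of the gauge's tip (its origin). The tip goes 0 to 3 into a hole that is too small, 16 (to the step) into one that fits, 30 (to the collar) into one that is too large
- gauge_grip (a point): point on the gauge's axis 80 from the tip, middle of the handle, where to grip it
- gauge_stand: fixed wooden block 72 x 72 x 45 high with one round hole 23 diameter, 36 deep in the middle of its top; the gauge hangs in it by the collar, which rests on the top, tip 15 above the bench. Origin: centre of the underside, z up
- rack: fixed sloping rack, 290 wide (y), 112 deep (x), aluminium shelf on steel legs; the shelf rises at 30 degrees along its own +x, away from the robot, from 32 high at the front to 91 at the back; heat sinks rest against a 14 high ledge at its lower edge. Two ribs 5 high part three bays: left (y = +90), middle (0), right (-90). Origin: centre of underside; yaw within 0.2 rad
- sink_a: finned aluminium heat sink 100 (x) x 46 (y) x 35 (z), 190 g, lying in one of the bays: flat plate 10 thick on top of four fins 25 high. Origin: centre of the underside; x up the slope, z out through the hole, square to the plate. One hole through the middle of the plate, space below it. All three look alike but for hole size (11 to 21), to be found out
- sink_b: finned aluminium heat sink 100 (x) x 46 (y) x 35 (z), 190 g, lying in one of the bays: flat plate 10 thick on top of four fins 25 high. Origin: centre of the underside; x up the slope, z out through the hole, square to the plate. One hole through the middle of the plate, space below it. All three look alike but for hole size (11 to 21), to be found out
- sink_c: finned aluminium heat sink 100 (x) x 46 (y) x 35 (z), 190 g, lying in one of the bays: flat plate 10 thick on top of four fins 25 high. Origin: centre of the underside; x up the slope, z out through the hole, square to the plate. One hole through the middle of the plate, space below it. All three look alike but for hole size (11 to 21), to be found out
- sink_a_hole (a point): centre of the hole's mouth in the top face of sink_a, 35 above its origin along its z; axes as those of sink_a
- sink_b_hole (a point): centre of the hole's mouth in the top face of sink_b, 35 above its origin along its z; axes as those of sink_b
- sink_c_hole (a point): centre of the hole's mouth in the top face of sink_c, 35 above its origin along its z; axes as those of sink_c
- steel_tray: fixed shallow steel tray, outside 172 (x) x 140 (y) x 26 high, wall and floor 4 thick: inside 164 x 132. Origin: centre of the underside
- carton: fixed open cardboard carton, outside 178 (x) x 146 (y) x 55 high, wall and floor 5 thick: inside 168 x 136, with end flaps folded down outside. Origin: centre of the underside
- transformer: loose mains transformer, 66 x 86 x 58 high, 0.55 kg; origin: centre of the underside; leave alone
- solder_spool: loose reel of solder standing on its flange, 66 diameter, 45 high; origin: centre of the underside; leave alone
- flux_bottle: loose amber bottle, 52 diameter, 130 high; origin: centre of the underside; leave alone
- screw_jar: loose glass jar with yellow lid, 68 diameter, 85 high; origin: centre of the underside; leave alone
- multimeter: loose hand multimeter lying flat, 165 (x) x 82 (y) x 36 high; origin: centre of the underside; leave alone
- screwdriver: loose screwdriver lying along its x, 200 long, 26 thick; origin: below its middle; leave alone
- pliers: loose pliers lying flat along their x, about 150 x 66 x 16; origin: on the bench below the joint; leave alone
- rectifier: loose stud rectifier lying on its side along its x, 80 x 32 x 28 high; origin: below its hexagon; leave alone

How it is judged (in metres and radians):
On the way, in this order (a step that is already met when the one before it is completed fails the run):
1. the held gauge is tried in the hole of the left heat sink, squarely and until it stops (y of gauge_tip in the frame of rack between 0.06 and 0.13 m and contact force between the fingers and gauge above 2 N and ((x of gauge_tip in the frame of sink_a_hole between -0.005 and 0.005 m and y of gauge_tip in the frame of sink_a_hole between -0.005 and 0.005 m and z of gauge_tip in the frame of sink_a_hole between -0.0195 and -0.013 m and angle between the z axis of gauge and the z axis of sink_a_hole, either way round below 0.2 rad and contact force between gauge and sink_a above 1 N) or (x of gauge_tip in the frame of sink_b_hole between -0.005 and 0.005 m and y of gauge_tip in the frame of sink_b_hole between -0.005 and 0.005 m and z of gauge_tip in the frame of sink_b_hole between -0.0045 and 0.002 m and angle between the z axis of gauge and the z axis of sink_b_hole, either way round below 0.2 rad and contact force between gauge and sink_b above 1 N) or (x of gauge_tip in the frame of sink_c_hole between -0.005 and 0.005 m and y of gauge_tip in the frame of sink_c_hole between -0.005 and 0.005 m and z of gauge_tip in the frame of sink_c_hole between -0.036 and -0.0265 m and angle between the z axis of gauge and the z axis of sink_c_hole, either way round below 0.2 rad and contact force between gauge and sink_c above 1 N))), for 0.1 s.
2. the held gauge is tried in the hole of the middle heat sink, squarely and until it stops (y of gauge_tip in the frame of rack between -0.03 and 0.03 m and contact force between the fingers and gauge above 2 N and ((x of gauge_tip in the frame of sink_a_hole between -0.005 and 0.005 m and y of gauge_tip in the frame of sink_a_hole between -0.005 and 0.005 m and z of gauge_tip in the frame of sink_a_hole between -0.0195 and -0.013 m and angle between the z axis of gauge and the z axis of sink_a_hole, either way round below 0.2 rad and contact force between gauge and sink_a above 1 N) or (x of gauge_tip in the frame of sink_b_hole between -0.005 and 0.005 m and y of gauge_tip in the frame of sink_b_hole between -0.005 and 0.005 m and z of gauge_tip in the frame of sink_b_hole between -0.0045 and 0.002 m and angle between the z axis of gauge and the z axis of sink_b_hole, either way round below 0.2 rad and contact force between gauge and sink_b above 1 N) or (x of gauge_tip in the frame of sink_c_hole between -0.005 and 0.005 m and y of gauge_tip in the frame of sink_c_hole between -0.005 and 0.005 m and z of gauge_tip in the frame of sink_c_hole between -0.036 and -0.0265 m and angle between the z axis of gauge and the z axis of sink_c_hole, either way round below 0.2 rad and contact force between gauge and sink_c above 1 N))), for 0.1 s.
3. the held gauge is tried in the hole of the right heat sink, squarely and until it stops (y of gauge_tip in the frame of rack between -0.13 and -0.06 m and contact force between the fingers and gauge above 2 N and ((x of gauge_tip in the frame of sink_a_hole between -0.005 and 0.005 m and y of gauge_tip in the frame of sink_a_hole between -0.005 and 0.005 m and z of gauge_tip in the frame of sink_a_hole between -0.0195 and -0.013 m and angle between the z axis of gauge and the z axis of sink_a_hole, either way round below 0.2 rad and contact force between gauge and sink_a above 1 N) or (x of gauge_tip in the frame of sink_b_hole between -0.005 and 0.005 m and y of gauge_tip in the frame of sink_b_hole between -0.005 and 0.005 m and z of gauge_tip in the frame of sink_b_hole between -0.0045 and 0.002 m and angle between the z axis of gauge and the z axis of sink_b_hole, either way round below 0.2 rad and contact force between gauge and sink_b above 1 N) or (x of gauge_tip in the frame of sink_c_hole between -0.005 and 0.005 m and y of gauge_tip in the frame of sink_c_hole between -0.005 and 0.005 m and z of gauge_tip in the frame of sink_c_hole between -0.036 and -0.0265 m and angle between the z axis of gauge and the z axis of sink_c_hole, either way round below 0.2 rad and contact force between gauge and sink_c above 1 N))), for 0.1 s.
At the end, for the whole second after the job is handed in: the sink with too small a hole is in the steel tray and the one with too large a hole in the carton, flat on their fins (0.15 rad) and at rest; the one that fits is within 15 mm of its start; the gauge is in its stand, upright, within 5 mm of full depth (x of sink_b in the frame of steel_tray between -0.065 and 0.065 m and y of sink_b in the frame of steel_tray between -0.05 and 0.05 m and z of sink_b in the frame of steel_tray below 0.012 m and angle between each of sink_b, sink_c's own z axis and vertical below 0.15 rad and linear speed of each of sink_b, sink_c, sink_a, gauge below 0.02 m/s and angular speed of each of sink_b, sink_c, sink_a, gauge below 0.2 rad/s and x of sink_c in the frame of carton between -0.065 and 0.065 m and y of sink_c in the frame of carton between -0.05 and 0.05 m and z of sink_c in the frame of carton below 0.012 m and distance of sink_a from where it was at the start of the episode below 0.015 m and angle between the z axis of sink_a and the z axis of rack, either way round between 0.4 and 0.65 rad and horizontal distance between gauge_tip and gauge_stand below 0.006 m and z of gauge_tip in the frame of gauge_stand below 0.02 m and angle between gauge's own z axis and vertical below 0.12 rad); the robot touches nothing.
It fails at once if the gauge is forced: more than 80 N between the gauge and a heat sink (contact force between gauge and sink_a above 80 N or contact force between gauge and sink_b above 80 N or contact force between gauge and sink_c above 80 N).
It fails at once if a heat sink or the gauge is dropped (falls free of the fingers faster than 0.6 m/s) ((linear speed of sink_a above 0.6 m/s and contact force between the fingers and sink_a below 0.1 N) or (linear speed of sink_b above 0.6 m/s and contact force between the fingers and sink_b below 0.1 N) or (linear speed of sink_c above 0.6 m/s and contact force between the fingers and sink_c below 0.1 N) or (linear speed of gauge above 0.6 m/s and contact force between the fingers and gauge below 0.1 N)).
It fails at once if a bystander is pushed more than 25 mm or tipped over (distance of any of transformer, solder_spool, flux_bottle, screw_jar, multimeter, screwdriver, pliers, rectifier from where it was at the start of the episode above 0.025 m or angle between any of transformer, solder_spool, flux_bottle, screw_jar, multimeter, screwdriver, pliers, rectifier's own z axis and vertical above 0.5 rad).
It also fails if it takes over 72 s, if anything falls off the work surface, if the arm or the gripper's body presses on something with over 40 N, if the wrist force passes 120 N, or if a joint passes its speed limit or range.

## Working session

There is one attempt and no reset: what is moved stays moved. The work goes in short steps, Python scripts to look and compute and a shell command to move; the robot and the scene stay as the last step left them, time stands still between calls to the robot, and variables do not carry over. Pictures are saved under pics/ and viewed, at most 10 in all, crops included, and the job is handed in when it is done.

```bash
ls; mkdir -p pics; cat > h.py <<'E'
import numpy as np, cv2
from cell import env
def snap(n,f,crop=None,s=1):
    c=env.read_camera(n); np.savez('pics/'+f+'.npz',**c); im=c['img']
    if crop: im=im[crop[1]:crop[3],crop[0]:crop[2]]
    if s!=1: im=cv2.resize(im,None,fx=s,fy=s,interpolation=cv2.INTER_CUBIC)
    cv2.imwrite('pics/'+f+'.png',im); return c
def load(f): return dict(np.load('pics/'+f+'.npz'))
def ray(c,u,v):
    d=c['pose'][:3,:3]@np.linalg.inv(c['K'])@np.array([u,v,1.]); return c['pose'][:3,3],d
def onz(c,u,v,z):
    o,d=ray(c,u,v); return o+d*(z-o[2])/d[2]
def proj(c,p):
    q=np.linalg.inv(c['pose'])@np.r_[p,1]; q=c['K']@q[:3]; return q[:2]/q[2]
E
python3 - <<'E'
from h import *
np.set_printoptions(precision=3,suppress=True)
print(env.state())
for n in('scene','top','wrist'):
    c=snap(n,n+'0',s=1.5); print(n,c['K'],c['pose'])
E
```

```text
pics
{'t': 0.0, 'joints': array([-1.287,  0.492,  1.559,  0.   ,  1.092, -0.106]), 'qvel': array([ 0.001,  0.   , -0.   ,  0.001, -0.   ,  0.   ]), 'tau': array([  0.002, -61.264, -25.818,   0.069,   0.048,  -0.   ]), 'eef_pos': array([ 237.436, -577.903,  233.082]), 'tcp_rot': array([-3.141, -0.   ,  0.39 ]), 'ft_force': array([-0.105,  0.239, -0.072]), 'moment': array([-0.003, -0.002,  0.025]), 'grip_force': 0.0, 'opening': 0.9988000997191225}
scene [[366.916   0.    256.738]
 [  0.    366.916 192.865]
 [  0.      0.      1.   ]] [[   0.621    0.594   -0.512 1119.928]
 [   0.784   -0.471    0.404 -405.094]
 [  -0.001   -0.652   -0.758  853.12 ]
 [   0.       0.       0.       1.   ]]
top [[402.323   0.    250.437]
 [  0.    402.323 179.163]
 [  0.      0.      1.   ]] [[   0.011   -0.997    0.07   536.621]
 [  -1.      -0.012   -0.007   -6.287]
 [   0.008   -0.07    -0.998 1151.948]
 [   0.       0.       0.       1.   ]]
wrist [[341.39    0.    254.182]
 [  0.    341.39  191.84 ]
 [  0.      0.      1.   ]] [[   0.38    -0.892   -0.246  307.015]
 [  -0.925   -0.367   -0.098 -549.744]
 [  -0.003    0.265   -0.964  383.075]
 [   0.       0.       0.       1.   ]]
```

View pics/top0.png

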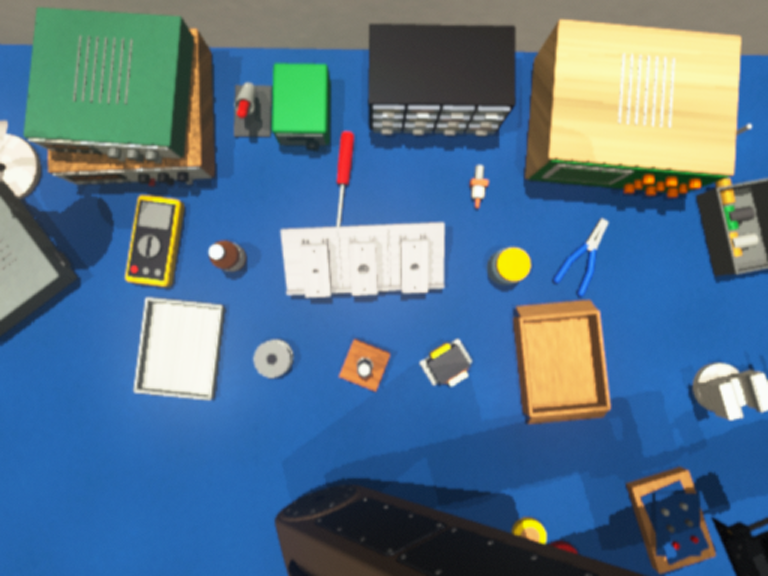

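View pics/scene0.png

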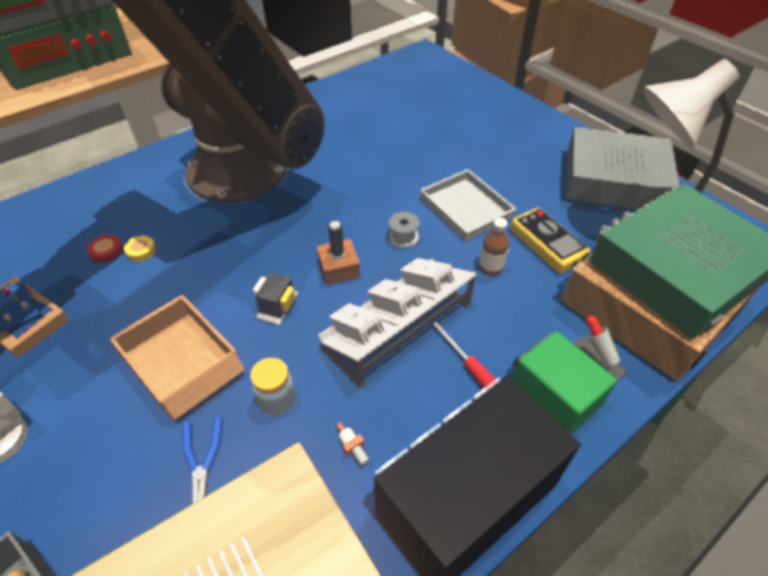

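```bash
python3 - <<'E'
from h import *
np.set_printoptions(precision=1,suppress=True)
c=load('top0')
im=c['img'][138:268,172:322]; cv2.imwrite('pics/crop1.png',cv2.resize(im,None,fx=4.5,fy=4.5,interpolation=cv2.INTER_CUBIC))
def P(u,v,z): return onz(c,u/1.5,v/1.5,z)
print('gauge cap',P(365,367,128),'stand',[P(*q,45) for q in((353,339),(391,356),(376,391),(339,377))])
for q in((316,270),(363,268),(414,267)): print('hole',P(*q,95))
print('rack back',P(281,230,91),P(444,223,91))
print('tray',[P(*q,26) for q in((146,298),(224,304),(213,400),(135,393))])
print('carton',[P(*q,55) for q in((515,307),(599,301),(610,414),(527,423))])
E
```

```text
gauge cap [442.5   2.7 128. ] stand [array([485.3,  26. ,  45. ]), array([455.3, -43.6,  45. ]), array([392., -17.,  45.]), array([416.4,  50.4,  45. ])]
hole [607.3  91.1  95. ]
hole [611.7   8.7  95. ]
hole [614.5 -80.9  95. ]
rack back [677.7 154.5  91. ] [ 693.7 -133.9   91. ]
tray [array([556.1, 412.2,  26. ]), array([546.5, 267.2,  26. ]), array([370.1, 282.3,  26. ]), array([381.4, 425.8,  26. ])]
carton [array([ 546.7, -267.8,   55. ]), array([ 559.3, -421.1,   55. ]), array([ 356.7, -437.9,   55. ]), array([ 339.3, -288.3,   55. ])]
```

View pics/crop1.png

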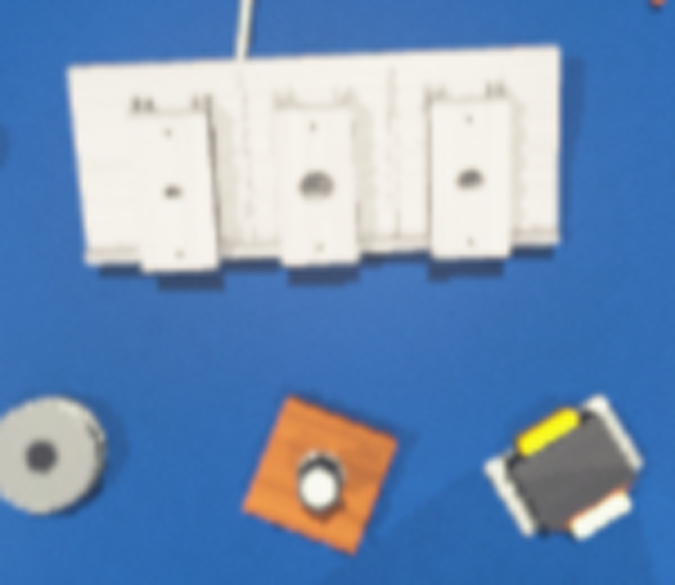

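```bash
python3 -m crank '[[204,-230,0,0,95],[204,-230,0,0,95],[204,-230,0,0,95],[204,-230,0,0,95],[408,-460,0,30,95],[408,-460,0,30,95],[408,-460,0,30,95],[408,-460,0,30,95],[408,-460,0,30,95],[408,-460,0,30,95]]'
```

```text
t: 0.98
eef_pos: [371.4, -194.1, 233.7]
tcp_rot: [3.141, -0.0, -0.139]
ft_force: [1.0, -0.2, -0.3]
opening: 0.993
grip_force: 0.0
```

```bash
python3 -m crank '[[41,-205,0,-70,95],[41,-205,0,-70,95],[41,-205,0,-70,95],[41,-205,0,-70,95],[41,-205,0,-70,95],[41,-205,0,-70,95],[41,-205,0,-70,95],[41,-205,0,-70,95],[41,-205,0,-70,95],[41,-205,0,-70,95]]'; python3 - <<'E'
from h import *
snap('wrist','w1',s=1.5); s=env.state(); print(s['eef_pos'],s['tcp_rot'])
E
```

```text
t: 1.82
eef_pos: [439.2, 2.1, 233.5]
tcp_rot: [-3.141, 0.0, 1.095]
ft_force: [0.2, -0.0, 0.3]
opening: 0.999
grip_force: 0.0
[439.14395949   2.00848658 233.52368008] [-3.14130724e+00  2.08284148e-04  1.10022878e+00]
```

View pics/w1.png

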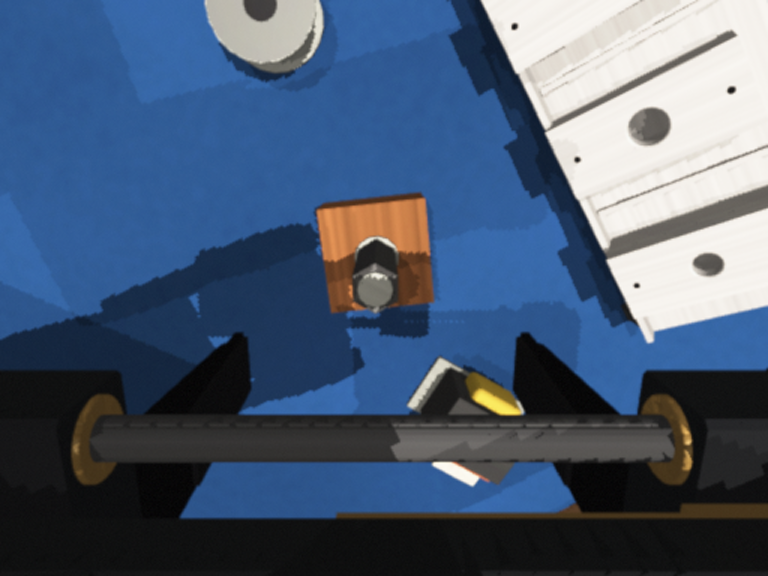

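```bash
python3 - <<'E'
from h import *
np.set_printoptions(precision=1,suppress=True)
c=load('w1'); im=c['img']
a=cv2.resize(im[120:215,205:295],None,fx=6,fy=6,interpolation=cv2.INTER_CUBIC)
cv2.imwrite('pics/crop2.png',a)
P=lambda u,v,z:onz(c,u/1.5,v/1.5,z)
print('cap',P(375,290,128)); print('stand',[P(*q,45) for q in((316,208),(424,196),(433,304),(331,313))])
t=load('top0')
def tri(a,b):
    A=[];B=[]
    for cc,(u,v) in((c,a),(t,b)):
        o,d=ray(cc,u,v); d/=np.linalg.norm(d); M=np.eye(3)-np.outer(d,d); A.append(M);B.append(M@o)
    return np.linalg.lstsq(np.vstack(A),np.hstack(B),rcond=None)[0]
s=4.5;off=lambda x,y:(172+x/s,138+y/s)
print('mid hole',tri((649/1.5,126/1.5),off(317,186)),'right',tri((708/1.5,264/1.5),off(471,180)))
for z in(88,92,96):print(z,P(649,126,z),P(708,264,z),[onz(t,*off(*q),z) for q in((173,192),(317,186),(471,180))])
E
```

```text
cap [438.    6.7 128. ]
stand [array([417.7,  54.1,  45. ]), array([484.2,  28.6,  45. ]), array([457.4, -40.6,  45. ]), array([391.6, -14. ,  45. ])]
mid hole [611.5   8.9  82.4] right [616.5 -82.7  81.9]
88 [609.6  11.2  88. ] [614.5 -78.8  88. ] [array([605.9,  92.3,  88. ]), array([610.5,   7.6,  88. ]), array([615.1, -83.2,  88. ])]
92 [607.8  12.   92. ] [612.6 -76.8  92. ] [array([605.7,  91.9,  92. ]), array([610.2,   7.5,  92. ]), array([614.8, -82.9,  92. ])]
96 [606.   12.8  96. ] [610.7 -74.8  96. ] [array([605.4,  91.5,  96. ]), array([609.9,   7.5,  96. ]), array([614.5, -82.6,  96. ])]
```

View pics/crop2.png

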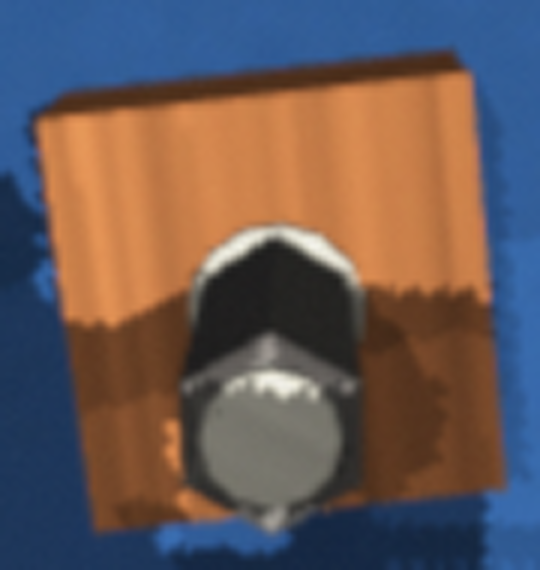

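```bash
python3 -m crank '[[3,-3,40,0,95],[3,-3,80,0,60],[3,-3,110,0,60],[3,-3,130,0,60],[3,-3,138,0,60],[3,-3,138,0,60],[3,-3,138,0,15],[3,-3,138,0,15],[3,-3,138,0,15],[3,-3,138,0,15]]'; python3 -m crank '[[0,0,0,0,15],[0,0,0,0,15],[0,0,0,0,15]]'
```

```text
t: 2.7
eef_pos: [438.4, 5.8, 96.6]
tcp_rot: [3.14, -0.001, 1.088]
ft_force: [-0.3, -0.7, 0.4]
opening: 0.424
grip_force: 0.0
t: 2.95
eef_pos: [438.1, 5.9, 96.0]
tcp_rot: [3.141, -0.0, 1.088]
ft_force: [-1.5, 0.6, 6.0]
opening: 0.247
grip_force: 30.0
```

```bash
python3 -m crank '[[0,0,-10,0,15],[0,0,-20,0,15],[0,0,-20,0,15],[-8,0,-20,0,15],[-16,0,-20,0,15],[-23,0,-19.5,0,15],[-32,0,-17.5,0,15],[-41,0,-14,0,15],[-42,0,-14,0,15],[-42,0,-14,0,15]]'; python3 - <<'E'
from h import *
c=snap('scene','s1',(190,110,290,200),6)
E
```

```text
t: 3.78
eef_pos: [418.2, -31.7, 109.2]
tcp_rot: [-3.141, 0.0, 1.087]
ft_force: [1.0, 1.7, -1.2]
opening: 0.249
grip_force: 30.0
```

View pics/s1.png

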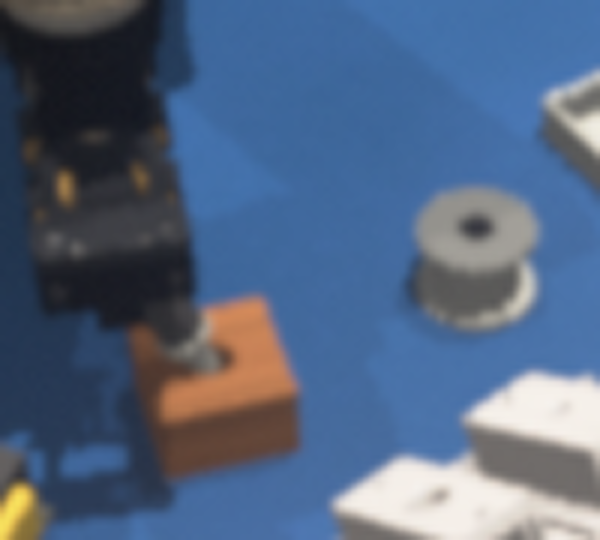

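```bash
python3 -m crank '[[-10,0,-17,0,15],[-20,0,-35,0,15],[-20,0,-72,0,15],[15,10,-86,7,15],[50,20,-86,14,15],[90,32,-86,21,15],[130,46,-86,28,15],[168,60,-86,35,15],[168,60,-86,42,15],[168,60,-86,49,15]]';  python3 -m crank '[[0,0,0,7,15],[0,0,0,10,15],[0,0,0,10,15],[0,0,0,10,15]]'; python3 - <<'E'
from h import *
snap('wrist','w2',s=1.5); s=env.state(); print(s['eef_pos'],s['tcp_rot'])
E
```

```text
t: 4.67
eef_pos: [550.7, 91.7, 194.7]
tcp_rot: [3.141, 0.001, 0.24]
ft_force: [-0.9, -1.0, -2.3]
opening: 0.25
grip_force: 30.0
t: 5.0
eef_pos: [549.3, 89.8, 195.3]
tcp_rot: [3.141, 0.001, 0.072]
ft_force: [-0.4, -0.8, -1.7]
opening: 0.252
grip_force: 30.0
[549.40952836  89.69227136 195.40809452] [3.14128800e+00 7.56083845e-04 7.15924496e-02]
```

View pics/w2.png

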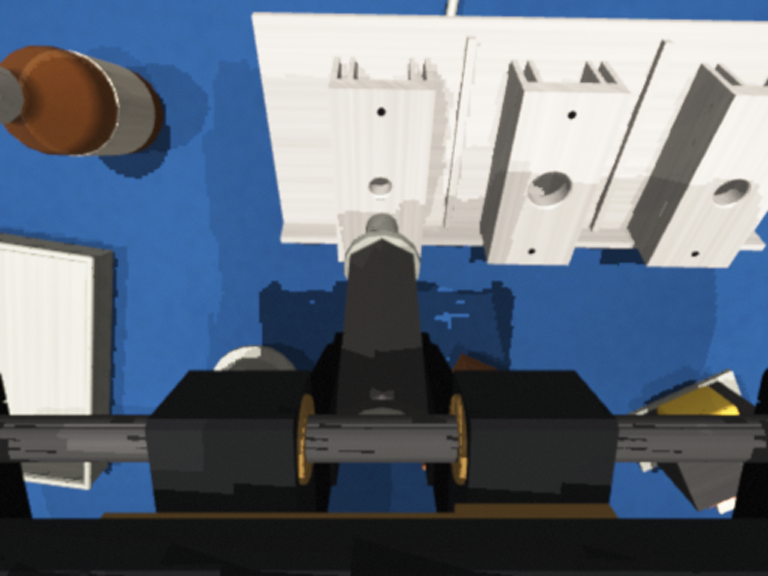

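```bash
python3 - <<'E'
from h import *
np.set_printoptions(precision=1,suppress=True)
c=load('w2');t=load('top0');w=load('w1')
T=np.array([549.4,89.7,195.4]); yaw=.0716
X=np.array([np.cos(yaw),np.sin(yaw),0]);Y=np.array([-X[1],X[0],0]);Z=np.array([0,0,1.])
for th in(22,26,30,34,38):
    a=np.radians(th);u=-np.sin(a)*X+np.cos(a)*Z;n=np.cos(a)*X+np.sin(a)*Z
    ph=np.linspace(0,2*np.pi,73)
    f=lambda s,r:1.5*np.array([proj(c,T+(s-81)*u+r*(np.cos(p)*n+np.sin(p)*Y)) for p in ph])
    k=f(35,15);l=f(30,15);m=f(16,9);q=f(16,7);e=f(0,5)
    i=k[:,0].argmin()
    print(th,'collar top',k[:,1].min(),l[:,1].min(),'left',k[i],k[:,0].max(),'step top',m[:,1].min(),'thin',q[:,1].min(),'tip',e[:,1].min(),T-81*u)
def tri(obs):
    A=[];B=[]
    for cc,(uu,v) in obs:
        o,d=ray(cc,uu,v); d/=np.linalg.norm(d); M=np.eye(3)-np.outer(d,d); A.append(M);B.append(M@o)
    r=np.linalg.lstsq(np.vstack(A),np.hstack(B),rcond=None); return r[0],r[1]
s=4.5;off=lambda x,y:(172+x/s,138+y/s)
print(tri([(c,(380/1.5,186/1.5)),(t,off(173,192))]))
print(tri([(c,(549/1.5,188/1.5)),(t,off(317,186)),(w,(649/1.5,126/1.5))]))
print(tri([(c,(732/1.5,191/1.5)),(t,off(471,180)),(w,(708/1.5,264/1.5))]))
print(tri([(c,(549/1.5,188/1.5)),(w,(649/1.5,126/1.5))]),tri([(c,(732/1.5,191/1.5)),(w,(708/1.5,264/1.5))]))
for q in((381,112),(380,186),(549,188),(572,115),(531,251),(714,120),(695,254),(732,191)):print(q,onz(c,q[0]/1.5,q[1]/1.5,88+(25*.5 if q[1]<140 else 0)))
# edges of bay marks at hole-row heights
cv2.imwrite('pics/crop3.png',cv2.resize(c['img'][105:195,205:300],None,fx=6,fy=6,interpolation=cv2.INTER_CUBIC))
E
```

```text
22 collar top 268.1151048093335 260.55470581539316 left [343.7 296.7] 420.1730994435285 step top 253.32491507107795 thin 257.3619664265233 tip 240.74542887594282 [579.7  91.9 120.3]
26 collar top 262.90508802106206 254.58684030982266 left [343.3 290.6] 420.58320172926085 step top 245.09395106773422 thin 249.0462508856516 tip 230.36134319313635 [584.8  92.2 122.6]
30 collar top 258.07560784931604 248.98980618104275 left [342.8 284.7] 421.03466347604416 step top 237.14871926565658 thin 241.00444660116517 tip 220.17941234414337 [589.8  92.6 125.3]
34 collar top 253.66038736223388 243.79902126106686 left [342.3 279.1] 421.5278113555387 step top 229.52052595840914 thin 233.2662388601884 tip 210.22391296832922 [594.6  92.9 128.2]
38 collar top 249.69553203339444 239.05294882310963 left [341.8 273.8] 422.06292286643554 step top 222.24468870566596 thin 225.86513618975846 tip 200.523652217686 [599.1  93.3 131.6]
(array([605.6,  93.7,  82.8]), array([2.7]))
(array([610.9,   9.3,  83.4]), array([5.4]))
(array([615.8, -82.4,  83.2]), array([4.3]))
(array([610.3,  10.9,  86.6]), array([0.])) (array([615.3, -79.7,  86.7]), array([0.2]))
(381, 112) [639.2  96.6 100.5]
(380, 186) [605.4  94.7  88. ]
(549, 188) [610.4  11.3  88. ]
(572, 115) [644.1  10.2 100.5]
(531, 251) [578.3  15.5  88. ]
(714, 120) [646.6 -54.5 100.5]
(695, 254) [582.8 -68.4  88. ]
(732, 191) [615.4 -79.2  88. ]
```

View pics/crop3.png

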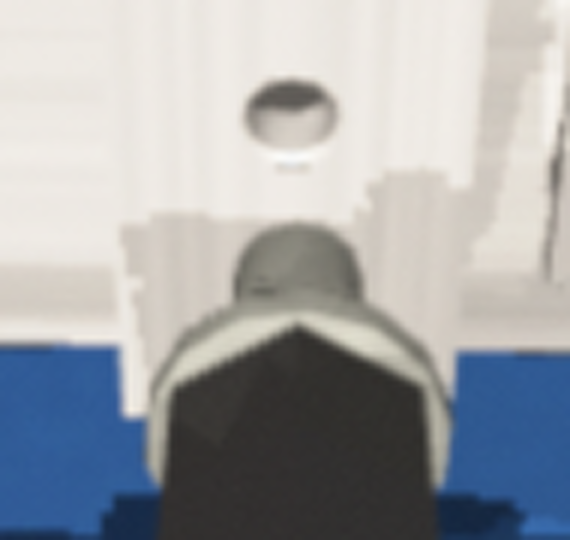

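```bash
cat > fit.py <<'E'
from h import *
from scipy.optimize import least_squares
def fit(c,T,yaw,obs,x0=(30,0,81)):
    # obs: dict of rows/widths in raw px: tip,coll,vert,cw,corner,hw
    X=np.array([np.cos(yaw),np.sin(yaw),0]);Y=np.array([-X[1],X[0],0]);Z=np.array([0,0,1.])
    ph=np.linspace(0,2*np.pi,181)
    def g(p):
        a=np.radians(p[0]);u=-np.sin(a)*X+np.cos(a)*Z;n=np.cos(a)*X+np.sin(a)*Z;B=T+p[1]*X-p[2]*u
        C=lambda s,r:np.array([proj(c,B+s*u+r*(np.cos(q)*n+np.sin(q)*Y)) for q in ph])
        k=C(30,15);h=lambda y:proj(c,B+35*u+6.93*n+y*Y)
        kk=np.vstack([k,C(35,15)])
        m=dict(tip=min(C(0,5)[:,1].min(),C(3,7)[:,1].min()),coll=k[:,1].min(),vert=proj(c,B+35*u+13.86*n)[1],cw=np.ptp(kk[:,0]),corner=h(12)[1],hw=abs(h(12)[0]-h(-12)[0]))
        return m,B
    r=least_squares(lambda p:[g(p)[0][k]-obs[k] for k in obs],x0,diff_step=1e-3)
    return r.x,r.fun,g(r.x)[1]
E
python3 - <<'E'
from fit import *
np.set_printoptions(precision=2,suppress=True)
c=load('w2')
print(fit(c,np.array([549.4,89.7,195.4]),.0716,dict(tip=105+222/6,coll=105+301/6,vert=105+322/6,cw=304/6,corner=105+386/6,hw=256/6)))
E
```

```text
(array([22.3 ,  9.94, 84.08]), array([ 0.15, -1.83,  1.06,  0.46,  0.61, -0.92]), array([591.14,  92.69, 117.61]))
```

```bash
python3 -m crank '[[0,-25,0,0,15],[0,-42,0,0,15],[0,-42,30,0,15],[0,-42,60,0,15],[0,-42,70,0,15],[0,-42,76,0,15],[0,-42,76,0,15]]'; python3 -m crank '[[-4,0,0,0,15],[-8,0,0,0,15],[-8,0,0,0,15]]';python3 -m crank '[[-4,0,1.5,0,15],[-8,0,3,0,15],[-8,0,3,0,15]]'
```

```text
t: 5.63
eef_pos: [546.6, 131.3, 119.0]
tcp_rot: [3.141, 0.002, 0.07]
ft_force: [-0.7, 0.0, -1.7]
opening: 0.254
grip_force: 30.0
t: 5.88
eef_pos: [538.3, 130.9, 120.8]
tcp_rot: [3.142, -0.001, 0.069]
ft_force: [0.8, 0.2, -2.6]
opening: 0.253
grip_force: 30.0
t: 6.13
eef_pos: [530.8, 130.4, 117.1]
tcp_rot: [3.142, -0.002, 0.069]
ft_force: [0.5, 0.5, -0.7]
opening: 0.25
grip_force: 30.0
```

```bash
python3 -m crank '[[-3,0,1,0,15],[-3,0,1,0,15]]'; python3 - <<'E'
from fit import *
np.set_printoptions(precision=2,suppress=True,linewidth=200)
b=snap('wrist','w3'); a=load('w2')
for c in(a,b):
    g=cv2.cvtColor(c['img'],cv2.COLOR_BGR2GRAY)
    print(g[134:175,254].tolist()); 
    for r in(175,185): print(r,[i for i in range(200,310) if g[r,i]<70][:1],[i for i in range(200,310) if g[r,i]<70][-1:])
    for r in range(150,186,5): print(r,g[r,226:288:2].tolist())
E
```

```text
t: 6.3
eef_pos: [528.1, 130.3, 116.0]
tcp_rot: [3.142, -0.002, 0.069]
ft_force: [2.5, -0.9, 0.5]
opening: 0.252
grip_force: 30.0
[234, 236, 235, 236, 235, 235, 234, 207, 156, 134, 133, 134, 135, 135, 131, 129, 129, 129, 130, 138, 143, 148, 159, 187, 172, 109, 61, 54, 53, 53, 53, 52, 52, 49, 48, 49, 49, 48, 46, 47, 48]
175 [234] [275]
185 [233] [275]
150 [206, 203, 208, 205, 201, 205, 202, 203, 206, 137, 119, 131, 138, 135, 129, 127, 123, 119, 105, 119, 197, 204, 211, 210, 207, 208, 208, 204, 207, 208, 209]
155 [225, 200, 206, 205, 200, 203, 203, 201, 198, 140, 146, 145, 145, 145, 148, 150, 147, 146, 132, 126, 169, 202, 210, 208, 204, 208, 206, 203, 191, 189, 190]
160 [231, 203, 205, 207, 191, 139, 141, 168, 202, 212, 212, 209, 169, 102, 61, 91, 161, 207, 216, 217, 209, 174, 130, 151, 200, 208, 204, 203, 201, 201, 200]
165 [230, 223, 203, 157, 177, 210, 206, 165, 101, 63, 55, 53, 51, 54, 52, 49, 50, 48, 47, 53, 82, 134, 174, 180, 154, 133, 200, 175, 84, 83, 83]
170 [229, 228, 147, 183, 69, 56, 56, 56, 54, 56, 50, 48, 49, 49, 49, 47, 47, 47, 48, 48, 48, 49, 46, 49, 57, 152, 127, 143, 8
[... 1048 characters left out ...]
5, 196, 144, 100, 59, 31, 72, 162, 200]
165 [71, 72, 117, 178, 96, 62, 58, 58, 56, 57, 57, 57, 57, 58, 55, 51, 50, 50, 51, 51, 51, 51, 52, 55, 94, 161, 97, 31, 65, 192, 198]
170 [71, 83, 201, 175, 58, 56, 58, 57, 55, 54, 50, 51, 54, 57, 54, 52, 50, 51, 49, 49, 48, 49, 49, 49, 49, 114, 166, 81, 81, 197, 197]
175 [72, 87, 165, 121, 58, 56, 59, 51, 50, 51, 50, 50, 49, 50, 49, 49, 49, 49, 50, 48, 49, 49, 48, 49, 49, 84, 166, 89, 72, 72, 72]
180 [72, 73, 122, 82, 55, 58, 56, 52, 50, 50, 50, 50, 51, 50, 48, 49, 49, 48, 50, 48, 49, 50, 49, 49, 50, 59, 144, 75, 71, 71, 70]
185 [73, 71, 70, 53, 50, 50, 48, 50, 51, 50, 50, 50, 51, 51, 51, 49, 49, 49, 49, 50, 47, 49, 51, 49, 48, 50, 66, 71, 71, 70, 71]
```

```bash
python3 - <<'E'
from fit import *
np.set_printoptions(precision=2,suppress=True)
for n,T,tip,co,ve,crn in(('w2',[549.4,89.7,195.4],141.6,153.5,158.7,169.2),('w3',[528.1,130.3,116],136.3,149,155.2,165.2)):
    x,f,B=fit(load(n),np.array(T),.07,dict(tip=tip,coll=co,vert=ve,cw=50.7,corner=crn,hw=42.7)); print(x,f,B,B-T)
E
```

```text
[22.26 10.59 83.52] [ 0.06 -0.73  0.47  0.58  0.2  -0.83] [591.52  92.65 118.11] [ 42.12   2.95 -77.29]
[24.73 10.6  84.99] [-0.   -0.31  0.1   0.57  0.21 -0.79] [574.14 133.53  38.81] [ 46.04   3.23 -77.19]
```

```bash
python3 -m crank '[[-3,0,1,0,15],[-6,0,2,0,15],[-7,0,2,0,15],[-7,0,2,0,15]]'; python3 - <<'E'
from fit import *
np.set_printoptions(precision=2,suppress=True,linewidth=200)
b=snap('wrist','w4')
g=cv2.cvtColor(b['img'],cv2.COLOR_BGR2GRAY)
print(g[122:165,254].tolist(),env.state()['eef_pos'])
E
```

```text
t: 6.68
eef_pos: [520.4, 129.7, 113.5]
tcp_rot: [3.141, 0.001, 0.069]
ft_force: [2.3, 0.9, 0.1]
opening: 0.252
grip_force: 30.0
[234, 233, 230, 207, 167, 149, 149, 150, 152, 151, 152, 154, 152, 122, 136, 155, 158, 155, 147, 150, 156, 160, 164, 177, 194, 171, 105, 64, 57, 58, 58, 58, 59, 59, 57, 58, 59, 58, 58, 58, 58, 58, 59] [520.44 129.72 113.51]
```

```bash
python3 - <<'E'
from fit import *
np.set_printoptions(precision=2,suppress=True)
T=[520.4,129.7,113.5]
x,f,B=fit(load('w4'),np.array(T),.069,dict(tip=125.5,coll=141.3,vert=148.4,cw=50.7,hw=42.7)); print(x,f,B,B-T)
E
```

```text
[30.06  8.77 89.02] [-0.01 -0.01  0.02  0.58 -0.69] [573.63 133.38  36.46] [ 53.23   3.68 -77.04]
```

```bash
python3 -m crank '[[-17,0,-30,0,15],[-17,0,-60,0,15],[-17,25,-90,0,15],[0,41,-90,0,15],[23,41,-90,0,15],[23,41,-75,0,15],[23,41,-61,0,15],[23,41,-61,0,15],[23,41,-61,0,15]]'; python3 - <<'E'
from h import *
b=snap('wrist','w5',(180,70,330,180),5); print(env.state()['eef_pos'],env.state()['tcp_rot'])
E
```

```text
t: 7.48
eef_pos: [545.6, 90.4, 173.9]
tcp_rot: [-3.142, 0.004, 0.069]
ft_force: [0.9, -0.3, -2.6]
opening: 0.248
grip_force: 30.0
[546.14231452  90.48939702 174.62902815] [3.14157660e+00 1.65184053e-03 6.92078723e-02]
```

View pics/w5.png

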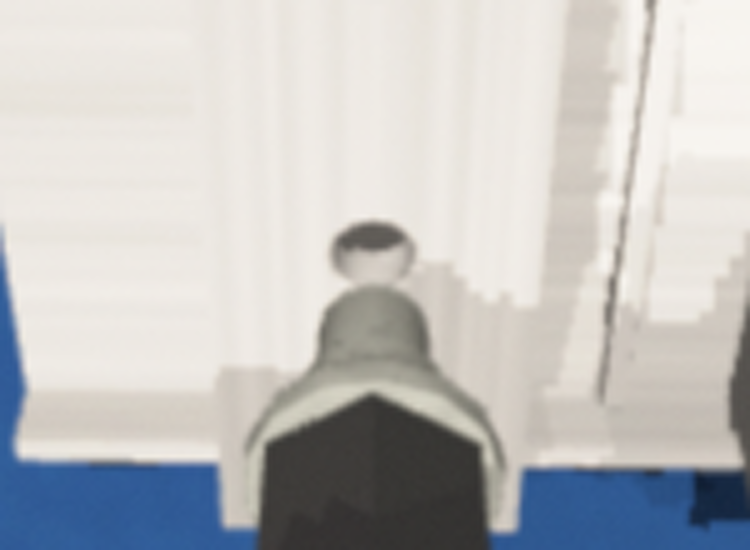

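```bash
python3 - <<'E'
from h import *
np.set_printoptions(precision=1,suppress=True)
c=load('w5');a=load('w2')
for z in(84,87,90):print(z,onz(c,254.6,120.4,z),onz(a,380/1.5,186/1.5,z),onz(c,180+371/5,70+527/5,z-25))
print(env.state()['eef_pos']+[53.2,3.7,-77])
E
```

```text
84 [605.3  94.5  84. ] [605.1  94.7  84. ] [560.9  91.8  59. ]
87 [605.5  94.6  87. ] [605.3  94.7  87. ] [561.5  91.8  62. ]
90 [605.7  94.6  90. ] [605.5  94.7  90. ] [562.2  91.9  65. ]
[599.3  94.2  97.6]
```

```bash
python3 -m crank '[[4,0,6,0,15],[4.5,0,7.8,0,15],[4.5,0,7.8,0,15]]'
```

```text
t: 7.78
eef_pos: [551.1, 90.8, 166.6]
tcp_rot: [3.141, 0.0, 0.069]
ft_force: [-0.2, 0.2, -2.0]
opening: 0.252
grip_force: 30.0
```

```bash
python3 -m crank '[[1,0,1.7,0,15],[1.5,0,2.6,0,15],[1.5,0,2.6,0,15]]';  python3 -m crank '[[0.5,0,1,0,15],[1,0,1.8,0,15],[1,0,1.8,0,15]]'
```

```text
t: 8.03
eef_pos: [552.6, 90.9, 164.2]
tcp_rot: [3.142, 0.0, 0.069]
ft_force: [-0.2, -0.4, -1.7]
opening: 0.251
grip_force: 30.0
t: 8.28
eef_pos: [553.6, 90.9, 162.3]
tcp_rot: [3.142, 0.0, 0.069]
ft_force: [-0.5, -0.0, -2.0]
opening: 0.251
grip_force: 30.0
```

```bash
python3 -m crank '[[0.5,0,0.9,0,15],[1,0,1.8,0,15],[1,0,1.8,0,15]]';  python3 -m crank '[[0.5,0,1,0,15],[1,0,1.8,0,15],[1,0,1.8,0,15]]'
```

```text
t: 8.53
eef_pos: [554.6, 91.0, 160.5]
tcp_rot: [3.142, 0.0, 0.069]
ft_force: [-0.4, 0.6, -2.5]
opening: 0.245
grip_force: 30.0
t: 8.78
eef_pos: [555.6, 91.0, 158.7]
tcp_rot: [3.141, 0.0, 0.069]
ft_force: [-0.6, -0.1, -2.4]
opening: 0.248
grip_force: 30.0
```

```bash
python3 -m crank '[[0.5,0,0.9,0,15],[1,0,1.8,0,15],[1,0,1.8,0,15]]'; python3 - <<'E'
from h import *
c=snap('wrist','w6'); g=cv2.cvtColor(c['img'],cv2.COLOR_BGR2GRAY); h=cv2.cvtColor(load('w5')['img'],cv2.COLOR_BGR2GRAY)
print(h[104:155,254].tolist()); print(g[104:155,254].tolist())
for r in (116,118,120,122,124,126,128,130): print(r,g[r,238:272].tolist())
E
```

```text
t: 9.03
eef_pos: [555.9, 91.1, 158.3]
tcp_rot: [3.141, 0.001, 0.069]
ft_force: [-10.3, -1.1, 15.7]
opening: 0.252
grip_force: 30.0
[235, 235, 235, 235, 235, 235, 235, 235, 235, 222, 159, 100, 93, 94, 92, 102, 159, 195, 204, 206, 208, 208, 191, 162, 148, 147, 149, 151, 153, 152, 153, 147, 145, 151, 157, 155, 147, 137, 148, 157, 161, 168, 187, 196, 143, 76, 58, 58, 58, 59, 60]
[236, 236, 236, 236, 236, 236, 236, 236, 236, 236, 236, 236, 236, 236, 236, 236, 236, 236, 236, 236, 236, 235, 219, 176, 151, 149, 150, 151, 152, 154, 155, 155, 157, 157, 157, 155, 145, 138, 150, 159, 162, 168, 187, 197, 156, 92, 62, 58, 58, 60, 59]
116 [232, 235, 236, 237, 236, 235, 234, 232, 232, 232, 233, 235, 236, 236, 235, 236, 236, 236, 235, 234, 234, 233, 232, 232, 230, 230, 230, 230, 232, 234, 235, 236, 235, 233]
118 [233, 234, 236, 237, 236, 236, 234, 233, 232, 232, 233, 235, 237, 237, 236, 236, 236, 236, 235, 234, 233, 233, 232, 232, 230, 230, 229, 231, 232, 234, 236, 236, 234, 233]
120 [233, 235, 237, 237, 236, 236, 234, 233, 232, 231, 233, 235, 237, 237, 235, 236, 236, 236, 235, 234, 234, 233, 232, 23
[... 227 characters left out ...]

124 [232, 235, 236, 237, 236, 235, 234, 233, 232, 232, 234, 235, 237, 236, 236, 236, 236, 236, 235, 234, 234, 234, 233, 232, 231, 230, 230, 231, 233, 235, 236, 236, 234, 232]
126 [233, 235, 236, 237, 236, 236, 234, 233, 232, 231, 233, 235, 235, 234, 231, 223, 219, 225, 227, 231, 230, 232, 232, 232, 231, 230, 230, 232, 233, 234, 236, 236, 233, 231]
128 [233, 235, 236, 237, 236, 236, 235, 234, 231, 223, 199, 176, 164, 154, 149, 150, 151, 150, 146, 148, 154, 165, 184, 212, 228, 229, 230, 232, 233, 235, 236, 235, 234, 231]
130 [232, 234, 236, 237, 237, 236, 233, 223, 191, 151, 138, 140, 143, 145, 146, 149, 150, 148, 144, 140, 137, 135, 132, 137, 155, 192, 226, 231, 234, 235, 236, 235, 233, 232]
```

```bash
python3 -m crank '[[0,0,0,0,15],[0,0,0,0,15]]'; python3 - <<'E'
from h import *
np.set_printoptions(precision=1,suppress=True)
c=load('w6'); n=np.array([-.5,-.035,.866]);e=np.array([.866,.06,.5])
for z in(81,83,85,87):
    H=np.array([605.2,94.6,z])
    print(z,proj(c,H),'arc if centred',[proj(c,H+(3-d)*n+7*e)[1] for d in(0,.8,2)])
E
```

```text
t: 9.25
eef_pos: [555.9, 91.1, 158.3]
tcp_rot: [3.141, 0.0, 0.069]
ft_force: [-9.3, -0.6, 15.1]
opening: 0.249
grip_force: 30.0
81 [254.5 137.9] arc if centred [np.float64(131.8074747495858), np.float64(131.07202635108527), np.float64(129.97588036118992)]
83 [254.5 138.2] arc if centred [np.float64(132.11286728269968), np.float64(131.370109200151), np.float64(130.26313120842016)]
85 [254.5 138.6] arc if centred [np.float64(132.42373876673946), np.float64(131.67352593734563), np.float64(130.55550212240516)]
87 [254.5 139. ] arc if centred [np.float64(132.74023798049276), np.float64(131.98242102186393), np.float64(130.85313122711423)]
```

```bash
python3 -m crank '[[-2,0,-3.5,0,15],[-4.6,0,-2,0,15],[-4.6,0,-2,0,15],[-2.6,0,1.5,0,15],[-2.6,0,1.5,0,15],[-2.6,0,1.5,0,15]]';  python3 -m crank '[[0.3,0,0.5,0,15],[0.3,0,0.5,0,15],[0.3,0,0.5,0,15]]'; python3 - <<'E'
from h import *
c=snap('wrist','w7'); g=cv2.cvtColor(c['img'],cv2.COLOR_BGR2GRAY)
print(g[104:155,254].tolist(),g[146,170:180].tolist()); print(env.state()['eef_pos'])
E
```

```text
t: 9.75
eef_pos: [553.6, 91.0, 156.0]
tcp_rot: [3.142, 0.001, 0.069]
ft_force: [-8.8, 0.4, 12.3]
opening: 0.248
grip_force: 30.0
t: 10.0
eef_pos: [553.7, 91.0, 155.9]
tcp_rot: [3.141, 0.001, 0.069]
ft_force: [-10.4, -1.0, 16.5]
opening: 0.252
grip_force: 30.0
[236, 236, 236, 236, 236, 236, 236, 236, 236, 236, 236, 236, 236, 235, 236, 236, 236, 236, 236, 236, 236, 236, 233, 194, 153, 148, 150, 152, 152, 152, 155, 156, 154, 140, 147, 147, 142, 139, 139, 149, 157, 164, 173, 194, 190, 129, 72, 59, 59, 59, 59] [89, 89, 89, 88, 87, 88, 88, 93, 136, 205]
[553.70241938  91.00136445 155.90139703]
```

```bash
python3 -m crank '[[-6,0,-11,0,15],[-13,0,-22,0,15],[-13,40,-22,0,15],[-13,80,-22,0,15],[-13,84,-22,0,15],[-7,84,-12,0,15],[-7,84,-12,0,15]]'; python3 - <<'E'
from h import *
c=snap('wrist','w8'); s=env.state(); print(s['eef_pos'],s['ft_force'])
g=cv2.cvtColor(c['img'],cv2.COLOR_BGR2GRAY)
for r in (112,116,120,124,128,132,140): print(r,g[r,228:282].tolist())
print(g[98:150,254].tolist())
E
```

```text
t: 10.63
eef_pos: [553.3, 6.6, 165.9]
tcp_rot: [-3.141, 0.001, 0.068]
ft_force: [-0.2, 0.9, -2.3]
opening: 0.25
grip_force: 30.0
[552.92835931   7.22174886 166.23026185] [-0.34306504 -0.29597348 -2.24023134]
112 [233, 231, 229, 230, 231, 233, 233, 233, 234, 236, 236, 234, 234, 234, 233, 232, 232, 231, 231, 230, 228, 227, 227, 227, 223, 213, 212, 214, 222, 230, 232, 231, 232, 232, 233, 232, 231, 231, 230, 229, 230, 229, 230, 232, 231, 231, 230, 231, 231, 231, 231, 230, 232, 233]
116 [233, 232, 229, 229, 231, 233, 233, 233, 234, 236, 235, 235, 234, 232, 223, 188, 141, 117, 101, 97, 96, 95, 94, 95, 95, 95, 95, 96, 97, 111, 135, 137, 138, 138, 140, 146, 160, 185, 212, 228, 229, 229, 231, 231, 231, 231, 230, 231, 232, 230, 230, 231, 233, 234]
120 [232, 232, 230, 229, 231, 232, 232, 232, 234, 235, 232, 209, 152, 108, 94, 93, 91, 92, 92, 92, 92, 91, 92, 91, 92, 95, 104, 104, 103, 101, 109, 129, 132, 133, 131, 132, 131, 131, 131, 137, 153, 186, 219, 230, 231, 230, 231, 230, 231, 230, 231, 232, 232, 233]
124 [233, 233, 230, 229, 231, 232, 233, 232, 233, 227, 189, 125, 91, 91, 93, 92, 92, 97, 
[... 560 characters left out ...]
137, 142, 144, 146, 149, 149, 150, 147, 143, 140, 136, 134, 128, 123, 115, 117, 135, 155, 151, 146, 162, 184, 195, 199, 200, 203, 212, 216, 213, 214, 221, 230, 232, 233]
140 [232, 233, 232, 230, 229, 231, 233, 232, 233, 234, 235, 235, 234, 232, 220, 162, 116, 125, 143, 149, 150, 152, 151, 149, 146, 145, 146, 145, 144, 141, 140, 138, 135, 130, 127, 117, 104, 125, 175, 195, 198, 200, 201, 199, 198, 199, 200, 200, 200, 200, 201, 203, 206, 203]
[230, 230, 231, 231, 230, 230, 230, 230, 230, 231, 230, 231, 230, 229, 212, 152, 102, 97, 95, 97, 94, 92, 104, 166, 194, 195, 197, 199, 196, 170, 150, 147, 148, 149, 150, 151, 153, 153, 151, 133, 143, 153, 146, 138, 135, 148, 156, 161, 171, 190, 194, 134]
```

```bash
python3 - <<'E'
from h import *
np.set_printoptions(precision=1,suppress=True)
c=load('w8'); e=np.array([.866,.06,.5])
for H in([610.3,10.4,82.5],[610.3,10.4,86]): print(proj(c,np.array(H)),[proj(c,np.array(H)+s*10.5*e)[1] for s in(1,-1)])
c=load('w5');print(proj(c,np.array([605.2,94.6,82.5])))
E
python3 -m crank '[[3,0,5.2,0,15],[6,0,10.4,0,15],[9,0,15.6,0,15],[9,0,15.6,0,15]]';python3 -m crank '[[3,0,5.2,0,15],[6,0,10.4,0,15],[8,0,13.9,0,15],[8,0,13.9,0,15]]'
```

```text
[254.7 125.3] [np.float64(111.72879699680408), np.float64(138.04783308781387)]
[254.7 125.7] [np.float64(111.94860350724382), np.float64(138.63325106927834)]
[254.5 120.3]
t: 11.02
eef_pos: [562.2, 7.9, 150.2]
tcp_rot: [-3.141, 0.001, 0.07]
ft_force: [-0.4, 0.6, -2.3]
opening: 0.248
grip_force: 30.0
t: 11.35
eef_pos: [569.0, 8.0, 138.4]
tcp_rot: [3.142, 0.002, 0.07]
ft_force: [-13.2, 0.1, 18.8]
opening: 0.249
grip_force: 30.0
```

```bash
python3 - <<'E'
from h import *
c=snap('wrist','w9'); g=cv2.cvtColor(c['img'],cv2.COLOR_BGR2GRAY)
print(g[100:160,254].tolist())
for r in range(118,160,4): print(r,g[r,218:292:2].tolist())
E
```

```text
[60, 146, 212, 228, 229, 230, 229, 230, 230, 230, 229, 229, 230, 229, 231, 230, 230, 231, 230, 230, 229, 230, 229, 230, 229, 230, 229, 230, 229, 229, 229, 229, 230, 229, 229, 229, 230, 230, 229, 229, 228, 215, 181, 163, 161, 157, 148, 143, 154, 160, 163, 167, 176, 190, 168, 107, 66, 60, 60, 59]
118 [227, 229, 233, 232, 230, 230, 233, 234, 235, 236, 234, 234, 232, 232, 231, 230, 230, 231, 230, 232, 234, 235, 233, 234, 233, 231, 230, 230, 231, 233, 231, 232, 232, 231, 232, 234, 233]
122 [228, 228, 232, 232, 230, 229, 233, 233, 235, 236, 234, 233, 233, 232, 231, 229, 230, 231, 229, 232, 233, 235, 233, 233, 232, 231, 230, 229, 230, 232, 231, 232, 232, 231, 232, 234, 234]
126 [229, 228, 232, 232, 230, 229, 232, 233, 235, 236, 234, 234, 233, 233, 231, 229, 230, 231, 229, 232, 234, 235, 234, 233, 233, 230, 230, 229, 231, 232, 230, 232, 232, 232, 233, 235, 233]
130 [229, 229, 231, 232, 231, 229, 232, 233, 235, 237, 234, 234, 233, 232, 231, 230, 230, 232, 229, 232, 234, 235, 233, 233, 232, 231, 230, 230, 231, 231, 231, 232, 231, 231, 233, 234, 231]
134 [229, 228, 231, 233, 232, 229, 232, 233,
[... 578 characters left out ...]
6, 235, 233, 209, 158, 152, 143, 146, 149, 148, 145, 144, 136, 132, 124, 144, 186, 200, 202, 215, 214, 214, 231, 231, 233, 234, 232, 227]
150 [230, 229, 229, 232, 233, 230, 231, 233, 233, 236, 210, 118, 138, 159, 163, 161, 161, 161, 163, 165, 164, 163, 155, 136, 124, 111, 116, 184, 201, 199, 200, 201, 216, 233, 234, 231, 227]
154 [231, 229, 228, 232, 233, 231, 231, 232, 208, 156, 149, 161, 175, 195, 202, 204, 204, 196, 168, 190, 196, 199, 193, 182, 167, 151, 141, 140, 182, 199, 200, 199, 201, 204, 217, 228, 224]
158 [214, 212, 211, 215, 218, 216, 211, 166, 155, 179, 198, 199, 194, 194, 154, 92, 64, 62, 60, 56, 60, 85, 136, 182, 199, 195, 192, 164, 131, 128, 195, 200, 202, 205, 204, 197, 192]
```

```bash
python3 -m crank '[[-2,0,-3.5,0,15],[-3.5,0,-6,0,15],[-3.5,0,-6,0,15]]'; python3 - <<'E'
from fit import *
np.set_printoptions(precision=2,suppress=True)
c=snap('wrist','w10'); g=cv2.cvtColor(c['img'],cv2.COLOR_BGR2GRAY); T=env.state()['eef_pos'];print(T)
print(g[125:162,254].tolist())
for r in (140,144,150,155,160): print(r,g[r,224:286:2].tolist())
for n,co,ve in(('w8',141.3,149.2),('w9',147,155.2)):
    for p2 in (84,89):
        import fit as F
        tt={'w8':[552.9,7.2,166.2],'w9':[569,8,138.4]}[n]
        x,f,B=fit(load(n),np.array(tt,float),.069,dict(coll=co,vert=ve,cw=50.7,hw=42.7),x0=(28,8,p2)); print(n,x,f,B)
E
```

```text
t: 11.65
eef_pos: [566.4, 7.7, 143.7]
tcp_rot: [3.142, 0.0, 0.069]
ft_force: [-2.3, -0.7, -2.1]
opening: 0.252
grip_force: 30.0
[566.44   7.62 143.49]
[230, 230, 230, 230, 229, 230, 230, 230, 230, 230, 230, 227, 184, 155, 158, 159, 158, 159, 160, 161, 158, 149, 143, 153, 160, 162, 167, 175, 193, 186, 127, 70, 60, 59, 58, 60, 60]
140 [232, 232, 231, 231, 233, 233, 236, 235, 233, 221, 169, 135, 150, 157, 157, 159, 145, 136, 133, 119, 110, 194, 228, 230, 230, 231, 231, 232, 230, 232, 233]
144 [232, 233, 231, 230, 232, 233, 235, 225, 120, 92, 120, 145, 153, 156, 159, 161, 158, 151, 146, 138, 108, 85, 98, 153, 200, 203, 201, 216, 231, 233, 234]
150 [232, 233, 231, 230, 233, 232, 224, 120, 109, 134, 156, 161, 161, 160, 161, 162, 165, 165, 164, 156, 142, 127, 120, 120, 149, 198, 199, 201, 200, 202, 207]
155 [215, 217, 216, 213, 221, 188, 148, 156, 170, 193, 201, 202, 204, 196, 160, 127, 148, 191, 200, 203, 200, 191, 168, 143, 137, 156, 196, 201, 200, 203, 205]
160 [200, 203, 202, 165, 142, 189, 198, 195, 178, 142, 91, 64, 61, 61, 62, 60, 56, 57, 57, 57, 72, 122, 173, 192, 199, 173, 129, 157, 201, 205, 205]
w8 [39.76 -2.41 97.  ] [-0.09  0.09  0.5  -0.62] [612.38  11.31  91.63]
w8 [39.76 -2.41 97.  ] [-0.09  0.09  0.5  -0.62] [612.38  11.31  91.63]
w9 [42.68 -9.   98.69] [-0.09  0.09  0.49 -0.6 ] [626.76  11.99  65.85]
w9 [42.68 -9.   98.69] [-0.09  0.09  0.49 -0.6 ] [626.76  11.99  65.85]
```

```bash
python3 - <<'E'
from h import *
f=lambda n:cv2.resize(load(n)['img'][95:175,210:300],None,fx=4.4,fy=4.4,interpolation=cv2.INTER_CUBIC)
cv2.imwrite('pics/m1.png',np.hstack([f('w8'),f('w10')]))
E
```

```text
(no output)
```

View pics/m1.png

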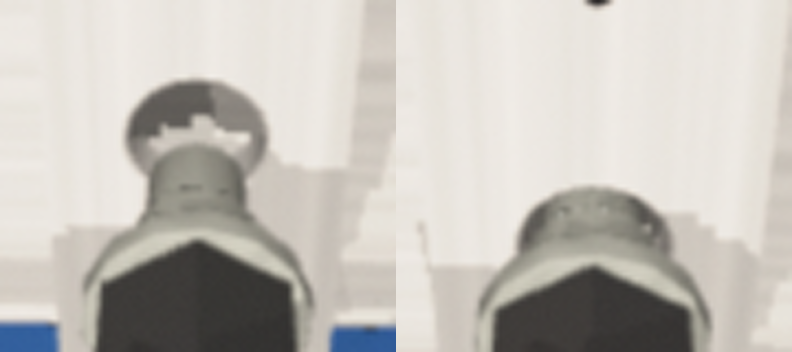

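```bash
python3 -m crank '[[-1.5,0,0.8,0,15],[-2.8,0,1.6,0,15],[-2.8,0,1.6,0,15]]'; cat > look.py <<'E'
import sys
from h import *
c=snap('wrist',sys.argv[1]); g=cv2.cvtColor(c['img'],cv2.COLOR_BGR2GRAY); s=env.state(); print(s['eef_pos'],s['ft_force'])
r0=int(sys.argv[2])
print(g[r0:r0+34,254].tolist())
for r in range(r0+8,r0+26,3): print(r,g[r,230:280:2].tolist())
E
python3 look.py w11 128
```

```text
t: 11.95
eef_pos: [563.6, 7.4, 141.6]
tcp_rot: [3.142, 0.0, 0.069]
ft_force: [-0.7, -0.5, -1.5]
opening: 0.252
grip_force: 30.0
[563.72784234   7.42477734 141.7115543 ] [-0.22833479 -0.56951669 -1.45929726]
[230, 229, 229, 228, 214, 174, 154, 155, 156, 157, 157, 159, 159, 158, 157, 150, 146, 142, 141, 140, 153, 160, 163, 166, 177, 191, 167, 105, 64, 59, 60, 60, 60, 59]
136 [232, 233, 234, 236, 234, 232, 196, 131, 116, 125, 130, 142, 156, 150, 142, 93, 80, 93, 170, 226, 229, 231, 232, 230, 231]
139 [231, 232, 233, 236, 227, 141, 93, 107, 133, 148, 155, 156, 159, 153, 145, 138, 123, 102, 89, 106, 197, 230, 231, 230, 231]
142 [231, 232, 233, 232, 147, 92, 91, 114, 139, 147, 158, 152, 157, 153, 162, 132, 121, 102, 133, 100, 107, 188, 215, 229, 231]
145 [230, 232, 233, 216, 108, 97, 105, 124, 150, 155, 156, 153, 142, 140, 138, 135, 130, 118, 160, 165, 126, 142, 199, 212, 214]
148 [231, 232, 232, 212, 127, 127, 124, 142, 130, 129, 129, 147, 153, 155, 150, 138, 129, 121, 116, 133, 123, 150, 197, 199, 201]
151 [231, 233, 233, 230, 176, 130, 155, 167, 169, 170, 168, 168, 166, 168, 167, 167, 164, 156, 144, 134, 133, 187, 199, 199, 200]
```

```bash
python3 -m crank '[[1.5,0,2.6,0,15],[2,0,3.5,0,15],[2,0,3.5,0,15]]'; python3 -m crank '[[1,0,1.7,0,15],[1.5,0,2.6,0,15],[1.5,0,2.6,0,15]]'; python3 look.py w12 128
```

```text
t: 12.25
eef_pos: [565.9, 7.6, 138.1]
tcp_rot: [3.142, 0.0, 0.069]
ft_force: [-0.4, 0.5, -1.4]
opening: 0.248
grip_force: 30.0
t: 12.5
eef_pos: [567.3, 7.6, 135.6]
tcp_rot: [3.142, 0.0, 0.069]
ft_force: [0.6, -0.3, -2.2]
opening: 0.252
grip_force: 30.0
[567.2702156    7.64915513 135.7058833 ] [-0.18723226 -0.97496049 -2.26825999]
[230, 229, 229, 230, 229, 229, 229, 230, 230, 229, 229, 226, 188, 151, 155, 160, 160, 158, 157, 146, 152, 162, 163, 167, 176, 192, 167, 106, 64, 59, 59, 60, 59, 58]
136 [232, 232, 235, 236, 233, 233, 233, 232, 230, 229, 231, 231, 230, 232, 235, 235, 233, 233, 231, 231, 229, 229, 231, 231, 230]
139 [232, 233, 235, 236, 234, 233, 233, 231, 231, 229, 230, 228, 226, 229, 234, 234, 234, 233, 230, 230, 229, 229, 231, 231, 231]
142 [232, 232, 234, 236, 234, 233, 231, 220, 162, 131, 143, 144, 155, 152, 162, 114, 146, 197, 227, 229, 230, 230, 231, 231, 231]
145 [232, 233, 234, 236, 234, 201, 111, 125, 151, 154, 154, 158, 158, 155, 150, 142, 130, 107, 92, 157, 226, 228, 230, 231, 231]
148 [231, 233, 234, 235, 176, 99, 118, 140, 146, 138, 140, 148, 152, 155, 151, 137, 129, 123, 112, 97, 115, 182, 201, 228, 231]
151 [232, 232, 234, 214, 102, 119, 155, 165, 170, 170, 169, 168, 167, 168, 168, 167, 164, 154, 144, 133, 112, 143, 198, 199, 203]
```

```bash
python3 -m crank '[[1,0,1.7,0,15],[2,0,3.4,0,15],[2,0,3.4,0,15]]'; python3 -m crank '[[1,0,1.7,0,15],[1.5,0,2.6,0,15],[1.5,0,2.6,0,15]]'
```

```text
t: 12.8
eef_pos: [569.3, 7.8, 132.1]
tcp_rot: [3.142, 0.0, 0.069]
ft_force: [-0.3, -1.0, -2.1]
opening: 0.245
grip_force: 30.0
t: 13.05
eef_pos: [570.8, 7.9, 129.6]
tcp_rot: [3.142, 0.0, 0.069]
ft_force: [0.2, -0.3, -1.8]
opening: 0.25
grip_force: 30.0
```

```bash
python3 -m crank '[[1,0,1.7,0,15],[1.5,0,2.6,0,15],[1.5,0,2.6,0,15]]'; python3 -m crank '[[0.5,0,0.9,0,15],[1,0,1.8,0,15],[1,0,1.8,0,15]]'
```

```text
t: 13.3
eef_pos: [572.3, 8.0, 127.0]
tcp_rot: [3.142, 0.0, 0.069]
ft_force: [0.4, -0.0, -1.5]
opening: 0.252
grip_force: 30.0
t: 13.55
eef_pos: [573.2, 8.1, 125.7]
tcp_rot: [3.141, 0.0, 0.069]
ft_force: [-1.8, -0.5, 0.9]
opening: 0.251
grip_force: 30.0
```

```bash
python3 -m crank '[[0.5,0,0.9,0,15],[0.7,0,1.2,0,15],[0.7,0,1.2,0,15],[0.7,0,1.2,0,15]]'; python3 look.py w13 132
```

```text
t: 13.88
eef_pos: [573.2, 8.1, 125.5]
tcp_rot: [3.141, 0.001, 0.069]
ft_force: [-10.9, -0.6, 16.5]
opening: 0.248
grip_force: 30.0
[573.22606897   8.11110405 125.52325951] [-10.30303452   0.23441766  16.5642794 ]
[229, 229, 229, 229, 229, 229, 229, 229, 229, 229, 230, 230, 230, 231, 229, 215, 182, 163, 163, 166, 178, 192, 169, 106, 66, 60, 59, 59, 60, 60, 59, 59, 60, 59]
140 [233, 233, 236, 235, 234, 233, 233, 232, 231, 230, 231, 231, 229, 232, 235, 235, 233, 234, 232, 231, 230, 229, 230, 232, 231]
143 [233, 234, 237, 235, 234, 233, 233, 232, 230, 229, 231, 230, 230, 232, 235, 235, 233, 233, 232, 231, 231, 230, 230, 232, 231]
146 [233, 233, 236, 234, 233, 233, 233, 232, 230, 229, 231, 230, 229, 231, 234, 235, 233, 233, 232, 231, 230, 229, 231, 232, 231]
149 [233, 234, 236, 235, 234, 233, 227, 207, 182, 170, 164, 161, 163, 167, 166, 175, 186, 202, 221, 228, 231, 230, 231, 232, 231]
152 [233, 234, 236, 233, 201, 166, 163, 171, 175, 177, 177, 176, 178, 177, 174, 169, 168, 163, 152, 147, 173, 226, 231, 232, 231]
155 [233, 231, 187, 146, 157, 171, 193, 201, 201, 201, 195, 154, 106, 148, 189, 200, 201, 201, 194, 172, 145, 138, 173, 228, 230]
```

```bash
python3 -m crank '[[-8,0,-13.9,0,15],[-16,0,-27.7,0,15],[-23,0,-40,0,15],[-27,30,-45,0,15],[-27,70,-45,0,15],[-27,91.5,-45,0,15],[-21.5,91.5,-35,0,15],[-21.5,91.5,-35,0,15],[-21.5,91.5,-35,0,15]]'; python3 look.py w14 104
```

```text
t: 14.68
eef_pos: [558.5, -84.2, 158.6]
tcp_rot: [-3.141, 0.001, 0.069]
ft_force: [-0.6, -0.2, -2.0]
opening: 0.249
grip_force: 30.0
[558.5253239  -83.86380745 158.91284821] [-0.17149426  0.0033743  -2.49777706]
[235, 235, 235, 235, 236, 235, 235, 235, 235, 236, 235, 234, 222, 159, 104, 94, 93, 95, 96, 94, 94, 94, 108, 174, 203, 205, 177, 155, 153, 155, 155, 157, 157, 159]
112 [232, 235, 237, 236, 234, 234, 235, 232, 233, 233, 233, 234, 235, 234, 234, 235, 233, 231, 234, 235, 231, 231, 234, 235, 237]
115 [232, 235, 237, 236, 234, 234, 235, 231, 232, 234, 234, 234, 234, 234, 234, 235, 233, 231, 234, 234, 231, 232, 233, 236, 236]
118 [232, 235, 237, 236, 234, 235, 236, 231, 221, 170, 129, 106, 104, 110, 136, 184, 222, 231, 234, 234, 231, 232, 234, 236, 236]
121 [232, 235, 237, 236, 234, 234, 230, 153, 99, 94, 95, 95, 95, 94, 93, 110, 137, 178, 233, 234, 231, 232, 234, 236, 236]
124 [232, 234, 238, 237, 234, 232, 163, 105, 94, 95, 94, 94, 94, 94, 95, 94, 111, 120, 182, 233, 231, 232, 234, 237, 236]
127 [232, 235, 237, 237, 234, 224, 138, 138, 137, 169, 174, 173, 174, 175, 172, 112, 132, 156, 139, 224, 231, 232, 235, 236, 236]
```

```bash
python3 - <<'E'
from h import *
np.set_printoptions(precision=1,suppress=True)
e=np.array([.866,.06,.5])
c=load('w14')
for z in(82.5,86):
  H=np.array([615.3,-80.8,z]); print(proj(c,H),proj(c,H+7.85*e)[1],proj(load('w8'),np.array([610.3,10.4,z])+10.2*e)[1])
E
python3 -m crank '[[2.5,0,4.3,0,15],[5,0,8.7,0,15],[6,0,10.4,0,15],[6,0,10.4,0,15]]'
```

```text
[255.4 126.5] 116.1107541106903 112.12973665474354
[255.4 126.9] 116.40962488264658 112.35550241399956
t: 15.07
eef_pos: [564.9, -83.7, 148.3]
tcp_rot: [-3.141, 0.001, 0.07]
ft_force: [0.0, -0.4, -1.6]
opening: 0.252
grip_force: 30.0
```

```bash
python3 -m crank '[[1,0,1.7,0,15],[2,0,3.5,0,15],[2,0,3.5,0,15]]'; python3 -m crank '[[1,0,1.7,0,15],[2,0,3.5,0,15],[2,0,3.5,0,15]]'; python3 -m crank '[[1,0,1.7,0,15],[1.5,0,2.6,0,15],[1.5,0,2.6,0,15]]'
```

```text
t: 15.32
eef_pos: [566.8, -84.0, 145.1]
tcp_rot: [3.142, 0.0, 0.069]
ft_force: [0.3, -0.5, -2.6]
opening: 0.249
grip_force: 30.0
t: 15.57
eef_pos: [568.8, -84.0, 141.5]
tcp_rot: [3.142, 0.0, 0.069]
ft_force: [1.2, 0.8, -1.6]
opening: 0.254
grip_force: 30.0
t: 15.82
eef_pos: [570.3, -83.9, 139.0]
tcp_rot: [3.142, 0.0, 0.069]
ft_force: [0.6, 0.6, -2.5]
opening: 0.25
grip_force: 30.0
```

```bash
python3 -m crank '[[0.5,0,0.9,0,15],[1,0,1.7,0,15],[1,0,1.7,0,15]]'; python3 -m crank '[[0.4,0,0.7,0,15],[0.8,0,1.4,0,15],[0.8,0,1.4,0,15]]'
```

```text
t: 16.07
eef_pos: [571.2, -83.8, 137.7]
tcp_rot: [3.141, 0.0, 0.069]
ft_force: [-1.7, -0.1, 0.6]
opening: 0.251
grip_force: 30.0
t: 16.32
eef_pos: [571.4, -83.8, 137.4]
tcp_rot: [3.141, 0.001, 0.069]
ft_force: [-10.3, -1.2, 15.4]
opening: 0.249
grip_force: 30.0
```

```bash
python3 -m crank '[[0,0,0,0,15],[-8,0,-14,0,15],[-16,0,-28,0,15],[-24,0,-42,0,15],[-60,-15,-42,-7,15],[-95,-30,-42,-14,15],[-130,-45,-35,-21,15],[-153.5,-56,-28,-28,15],[-153.5,-56,-28,-35,15],[-153.5,-56,-28,-42,15]]'; python3 -m crank '[[0,0,0,-7,15],[0,0,0,-14,15],[0,0,0,-16.4,15],[0,0,0,-16.4,15],[0,0,0,-16.4,15]]';python3 look.py w15 120
```

```text
t: 17.15
eef_pos: [414.0, -38.0, 164.3]
tcp_rot: [3.141, -0.0, 0.809]
ft_force: [0.2, 0.7, -1.5]
opening: 0.25
grip_force: 30.0
t: 17.57
eef_pos: [415.2, -38.5, 164.2]
tcp_rot: [3.141, -0.0, 1.086]
ft_force: [0.2, -0.2, -2.1]
opening: 0.249
grip_force: 30.0
[415.15649891 -38.47174593 164.19931577] [-0.03109342 -0.05266759 -2.06444345]
[54, 83, 119, 131, 133, 138, 151, 155, 154, 147, 151, 151, 152, 153, 155, 157, 158, 159, 161, 161, 162, 148, 152, 160, 159, 140, 111, 106, 143, 161, 166, 170, 179, 194]
128 [135, 139, 143, 130, 88, 102, 127, 123, 123, 136, 140, 141, 154, 161, 148, 73, 64, 65, 55, 91, 153, 159, 160, 155, 149]
131 [136, 138, 140, 129, 81, 75, 125, 123, 121, 130, 144, 151, 151, 150, 147, 146, 66, 63, 53, 107, 150, 159, 160, 155, 149]
134 [136, 135, 106, 70, 52, 44, 88, 120, 111, 127, 141, 149, 155, 154, 151, 147, 130, 78, 61, 98, 152, 159, 162, 156, 151]
137 [138, 134, 94, 68, 60, 45, 43, 81, 113, 135, 147, 154, 159, 157, 155, 150, 138, 113, 86, 125, 142, 156, 161, 156, 152]
140 [139, 119, 70, 67, 66, 61, 53, 91, 121, 141, 152, 154, 162, 160, 157, 154, 139, 119, 115, 139, 138, 155, 160, 157, 151]
143 [139, 109, 67, 67, 68, 70, 71, 101, 130, 142, 155, 155, 160, 162, 165, 153, 148, 123, 121, 127, 116, 137, 146, 155, 151]
```

```bash
python3 - <<'E'
from h import *
np.set_printoptions(precision=1,suppress=True)
c=load('w15'); print(proj(c,np.array([437.7,6,45])),proj(c,np.array([439.4,7.7,95])))
g=cv2.cvtColor(c['img'],cv2.COLOR_BGR2GRAY)
for r in range(100,134,2): print(r,g[r,226:284:2].tolist())
E
```

```text
[253.  131.5] [253.8 135.2]
100 [139, 140, 146, 148, 150, 157, 158, 156, 154, 153, 153, 152, 147, 152, 157, 156, 147, 146, 142, 145, 152, 159, 162, 159, 153, 149, 151, 150, 149]
102 [139, 139, 146, 149, 150, 156, 158, 157, 154, 151, 154, 152, 148, 151, 155, 157, 147, 145, 143, 144, 151, 158, 161, 160, 154, 149, 150, 150, 149]
104 [140, 139, 145, 149, 149, 155, 158, 157, 154, 151, 154, 152, 148, 149, 156, 158, 149, 146, 144, 143, 150, 157, 161, 159, 153, 150, 150, 150, 148]
106 [141, 138, 142, 149, 149, 154, 157, 155, 154, 152, 154, 150, 149, 150, 156, 159, 150, 146, 144, 144, 151, 156, 161, 158, 154, 150, 149, 150, 149]
108 [141, 138, 142, 146, 148, 155, 159, 157, 155, 150, 153, 151, 148, 148, 156, 158, 152, 144, 145, 143, 150, 155, 160, 160, 154, 151, 150, 150, 149]
110 [142, 137, 142, 147, 148, 154, 157, 158, 154, 153, 153, 153, 150, 148, 154, 157, 152, 144, 144, 141, 148, 154, 158, 160, 155, 150, 149, 150, 149]
112 [143, 135, 139, 147, 147, 151, 157, 157, 153, 152, 153, 153, 150, 147, 152, 157, 153, 143, 145, 142, 146, 154, 158, 161, 157, 150, 150, 151, 149]
114 [144, 136, 139, 14
[... 726 characters left out ...]
 144, 145, 114, 101, 127, 122, 125, 139, 139, 127, 133, 143, 67, 50, 56, 47, 86, 127, 155, 159, 160, 154, 150, 148, 149]
126 [151, 141, 135, 141, 145, 139, 100, 104, 126, 123, 123, 138, 139, 135, 151, 159, 116, 65, 63, 61, 67, 115, 154, 159, 159, 153, 150, 149, 149]
128 [154, 143, 135, 139, 143, 130, 88, 102, 127, 123, 123, 136, 140, 141, 154, 161, 148, 73, 64, 65, 55, 91, 153, 159, 160, 155, 149, 149, 151]
130 [155, 142, 136, 138, 142, 129, 84, 88, 127, 122, 122, 134, 150, 160, 151, 155, 148, 112, 63, 65, 54, 106, 151, 159, 161, 155, 149, 148, 148]
132 [155, 143, 135, 137, 142, 119, 65, 66, 123, 123, 121, 125, 137, 147, 152, 151, 148, 150, 86, 61, 54, 107, 151, 158, 160, 155, 151, 149, 149]
```

```bash
python3 -m crank '[[1.6,0,25,0,15],[1.6,0,45,0,15],[1.6,0,57,0,15],[1.6,0,57,0,15]]';python3 -m crank '[[10,0,-2.5,0,15],[21,0,-6,0,15],[30,0,-8,0,15],[38,0,-9.5,0,15],[46,0,-10.3,0,15],[52,0,-10.5,0,15],[55,0,-10.5,0,15],[55,0,-10.5,0,15]]';python3 look.py w16 130
```

```text
t: 17.95
eef_pos: [415.0, -36.9, 105.4]
tcp_rot: [-3.138, 0.001, 1.087]
ft_force: [-0.1, 0.6, -1.2]
opening: 0.248
grip_force: 30.0
t: 18.62
eef_pos: [441.5, 12.2, 117.7]
tcp_rot: [3.141, 0.0, 1.089]
ft_force: [-0.8, 0.0, -1.7]
opening: 0.249
grip_force: 30.0
[441.29201481  11.92453329 117.56816568] [ 0.12498552 -0.68775593 -2.08625846]
[133, 151, 151, 153, 155, 155, 158, 159, 160, 162, 162, 157, 157, 160, 161, 160, 157, 145, 153, 162, 165, 170, 179, 193, 167, 106, 64, 60, 59, 59, 60, 59, 59, 59]
138 [86, 87, 62, 41, 42, 43, 46, 84, 116, 136, 148, 156, 160, 159, 155, 151, 137, 117, 88, 88, 86, 87, 88, 89, 88]
141 [87, 81, 45, 41, 41, 42, 49, 95, 122, 132, 120, 133, 157, 141, 158, 152, 140, 119, 85, 88, 88, 88, 88, 88, 88]
144 [59, 44, 43, 41, 42, 41, 52, 92, 130, 145, 151, 157, 161, 161, 159, 158, 151, 118, 81, 73, 75, 79, 81, 85, 87]
147 [55, 41, 43, 42, 43, 48, 90, 123, 128, 120, 151, 157, 145, 134, 152, 155, 152, 143, 124, 82, 72, 73, 74, 73, 77]
150 [42, 43, 41, 43, 43, 68, 119, 146, 157, 156, 159, 161, 165, 169, 172, 171, 166, 151, 145, 120, 74, 74, 73, 74, 84]
153 [42, 44, 47, 78, 118, 145, 159, 174, 183, 188, 195, 197, 193, 195, 194, 190, 182, 178, 168, 160, 149, 102, 72, 72, 73]
```

```bash
python3 -m crank '[[0,0,-8,0,15],[-30,0,-8,0,15],[-61,0,-8,0,15],[-61,0,-3,0,15],[-61,0,2.5,0,15],[-57,0,9,0,15],[-53.4,0,15.6,0,15],[-53.4,0,15.6,0,15],[-53.4,0,15.6,0,15]]';python3 look.py w17 116
```

```text
t: 19.42
eef_pos: [416.6, -34.8, 101.5]
tcp_rot: [-3.14, 0.0, 1.09]
ft_force: [-0.3, 0.3, -2.3]
opening: 0.252
grip_force: 30.0
[416.67583741 -34.98137941 101.77881445] [-0.19090714  0.44295588 -1.28661208]
[230, 230, 230, 230, 229, 230, 229, 229, 228, 210, 170, 142, 119, 127, 222, 242, 244, 244, 245, 246, 246, 246, 246, 237, 227, 227, 242, 247, 247, 247, 247, 244, 246, 248]
124 [226, 229, 232, 233, 233, 231, 230, 229, 230, 229, 227, 227, 228, 230, 232, 231, 227, 225, 226, 224, 226, 229, 231, 233, 235]
127 [226, 228, 232, 233, 233, 231, 229, 213, 192, 186, 170, 150, 142, 165, 183, 191, 202, 222, 226, 224, 226, 228, 231, 233, 234]
130 [227, 227, 231, 233, 231, 206, 184, 201, 215, 204, 205, 232, 222, 194, 148, 113, 127, 165, 176, 218, 225, 228, 231, 233, 234]
133 [226, 227, 230, 224, 200, 196, 108, 105, 161, 222, 234, 240, 244, 243, 242, 239, 200, 100, 128, 175, 210, 228, 230, 233, 234]
136 [226, 228, 224, 198, 152, 103, 96, 147, 206, 230, 238, 244, 246, 245, 243, 242, 234, 198, 109, 106, 174, 215, 230, 233, 234]
139 [226, 224, 197, 138, 100, 99, 103, 171, 215, 235, 242, 244, 237, 247, 245, 243, 235, 213, 115, 124, 124, 182, 226, 232, 234]
```

```bash
python3 -m crank '[[5,0,0,0,15],[10,0,0,0,15],[10,0,0,0,15]]';python3 -m crank '[[5,0,-1,0,15],[10,0,-2,0,15],[10,0,-2,0,15]]'; python3 look.py w18 126
```

```text
t: 19.72
eef_pos: [421.1, -26.2, 102.2]
tcp_rot: [-3.141, 0.001, 1.089]
ft_force: [-2.0, -2.4, -4.4]
opening: 0.251
grip_force: 30.0
t: 19.97
eef_pos: [425.6, -17.6, 104.3]
tcp_rot: [-3.141, 0.001, 1.089]
ft_force: [-3.1, -4.4, 1.0]
opening: 0.252
grip_force: 30.0
[425.58119856 -17.65435839 104.28034931] [-3.28776898 -3.07007442  0.00937309]
[224, 224, 224, 224, 224, 224, 223, 223, 222, 222, 222, 222, 222, 221, 221, 222, 221, 220, 221, 221, 221, 220, 220, 220, 220, 220, 219, 219, 219, 217, 202, 159, 170, 204]
134 [220, 224, 224, 224, 221, 220, 220, 222, 220, 219, 218, 220, 222, 225, 220, 215, 214, 213, 211, 217, 221, 225, 228, 226, 224]
137 [220, 224, 224, 225, 222, 220, 219, 222, 221, 219, 216, 219, 222, 225, 222, 214, 214, 213, 211, 215, 221, 224, 226, 228, 224]
140 [219, 222, 224, 225, 222, 220, 220, 220, 220, 219, 216, 218, 221, 225, 222, 216, 213, 213, 213, 215, 219, 224, 227, 227, 225]
143 [218, 222, 225, 225, 222, 221, 219, 220, 220, 219, 218, 217, 220, 223, 224, 217, 214, 214, 212, 214, 218, 223, 226, 228, 225]
146 [217, 220, 224, 225, 223, 220, 220, 220, 220, 220, 218, 216, 221, 224, 224, 218, 213, 213, 212, 214, 218, 222, 226, 227, 226]
149 [216, 220, 223, 225, 223, 222, 220, 219, 221, 219, 218, 216, 220, 222, 224, 218, 213, 213, 211, 213, 218, 221, 225, 227, 225]
```

```bash
python3 -m crank '[[5,0,-2,0,15],[10,0,-4,0,15],[15,0,-5.5,0,15],[20,0,-7,0,15],[25,0,-8,0,15],[25,0,-8,0,15]]'; python3 - <<'E'
from h import *
c=snap('wrist','w19'); g=cv2.cvtColor(c['img'],cv2.COLOR_BGR2GRAY); s=env.state(); print(s['eef_pos'],s['ft_force'])
print(g[140:215,254].tolist())
for r in range(160,215,8): print(r,g[r,214:296:2].tolist())
E
```

```text
t: 20.52
eef_pos: [437.1, 4.7, 112.0]
tcp_rot: [-3.141, 0.001, 1.089]
ft_force: [-2.4, -2.4, -2.0]
opening: 0.25
grip_force: 30.0
[437.08649588   4.55593203 112.00602911] [-2.73449916 -2.06988902 -3.07636645]
[87, 87, 87, 87, 88, 87, 86, 76, 63, 54, 53, 55, 55, 55, 55, 53, 60, 117, 146, 153, 152, 153, 153, 153, 153, 152, 153, 152, 151, 152, 152, 152, 152, 152, 151, 150, 149, 149, 148, 150, 150, 150, 148, 144, 109, 76, 70, 71, 69, 69, 69, 68, 60, 61, 72, 77, 77, 79, 84, 101, 109, 75, 40, 32, 33, 31, 32, 31, 33, 33, 31, 33, 32, 32, 32]
160 [55, 61, 62, 61, 69, 83, 96, 118, 133, 133, 137, 145, 148, 146, 149, 149, 149, 145, 145, 150, 152, 152, 143, 141, 140, 139, 144, 150, 154, 156, 154, 153, 148, 146, 148, 146, 145, 141, 136, 129, 135]
168 [76, 74, 86, 136, 133, 137, 144, 146, 146, 150, 153, 152, 152, 148, 148, 149, 148, 147, 145, 146, 151, 154, 146, 141, 140, 137, 140, 146, 152, 157, 158, 154, 147, 147, 147, 147, 146, 144, 139, 133, 129]
176 [75, 77, 74, 117, 135, 134, 139, 145, 145, 148, 152, 155, 152, 148, 148, 148, 148, 148, 145, 145, 149, 153, 150, 142, 142, 139, 138, 143, 150, 154, 157, 155, 151, 147, 148, 147, 146, 143, 140, 134, 126]
184 [103, 143, 155, 146, 139, 133, 136, 141, 145, 145, 149, 151, 152, 135, 98, 90, 129, 97, 75, 116, 109, 77, 107, 105, 73, 69, 96, 73, 72, 108, 105, 150, 152, 147, 146, 144, 146, 144, 139, 136, 128]
192 [72, 75, 75, 74, 113, 121, 86, 83, 124, 94, 75, 121, 103, 73, 72, 70, 70, 69, 64, 59, 60, 62, 69, 70, 66, 68, 67, 66, 67, 72, 74, 75, 78, 139, 106, 75, 105, 129, 119, 135, 116]
200 [71, 72, 75, 75, 72, 65, 62, 64, 66, 68, 70, 70, 61, 58, 75, 87, 102, 108, 114, 112, 109, 112, 110, 102, 92, 82, 75, 56, 43, 51, 60, 64, 75, 71, 70, 69, 68, 69, 69, 66, 61]
208 [75, 70, 73, 77, 74, 68, 65, 63, 65, 68, 84, 115, 113, 84, 48, 35, 33, 32, 33, 33, 33, 29, 30, 30, 29, 31, 38, 76, 110, 113, 92, 54, 51, 58, 70, 69, 70, 70, 69, 66, 63]
```

```bash
python3 - <<'E'
from h import *
c=load('w19');T=np.array([437.1,4.6,112.]);yaw=1.089
X=np.array([np.cos(yaw),np.sin(yaw),0]);Z=np.array([0,0,1.])
for th in(-4,0,4,8,12):
  for a in(0,5,10):
    t=np.radians(th);u=-np.sin(t)*X+np.cos(t)*Z;n=np.cos(t)*X+np.sin(t)*Z;B=T+a*X-82*u
    print(th,a,[round(proj(c,B+s*u+r*n)[1],1) for s,r in((30,15),(35,15),(35,13.86),(110,13.86),(110,-13.86))],'tip',round(a+82*np.sin(t)-(-1),1),B[2])
g=cv2.cvtColor(c['img'],cv2.COLOR_BGR2GRAY); print(g[215:310:2,254].tolist()); print(proj(c,np.array([438.6,7.7,45])+11.5*X))
E
```

```text
-4 0 [np.float64(204.1), np.float64(206.0), np.float64(207.9), np.float64(254.3), np.float64(318.2)] tip -4.7 30.19974787869441
-4 5 [np.float64(196.4), np.float64(198.2), np.float64(200.0), np.float64(242.5), np.float64(307.5)] tip 0.3 30.19974787869441
-4 10 [np.float64(188.6), np.float64(190.2), np.float64(192.0), np.float64(230.5), np.float64(296.6)] tip 5.3 30.19974787869441
0 0 [np.float64(198.9), np.float64(201.3), np.float64(203.1), np.float64(259.9), np.float64(321.0)] tip 1.0 30.0
0 5 [np.float64(191.1), np.float64(193.3), np.float64(195.1), np.float64(248.2), np.float64(310.5)] tip 6.0 30.0
0 10 [np.float64(183.2), np.float64(185.2), np.float64(187.0), np.float64(236.2), np.float64(299.7)] tip 11.0 30.0
4 0 [np.float64(193.8), np.float64(196.6), np.float64(198.4), np.float64(265.6), np.float64(323.4)] tip 6.7 30.19974787869441
4 5 [np.float64(185.9), np.float64(188.5), np.float64(190.4), np.float64(253.9), np.float64(313.0)] tip 11.7 30.19974787869441
4 10 [np.float64(177.9), np.float64(180.3), np.float64(182.2), np.float64(241.9), np.float64(302.4)] tip 16.7 30.1997478786
[... 296 characters left out ...]
(175.6), np.float64(177.5), np.float64(247.7), np.float64(304.7)] tip 22.4 30.798018363191233
12 0 [np.float64(184.1), np.float64(187.9), np.float64(189.6), np.float64(276.9), np.float64(327.0)] tip 18.0 31.791896739827934
12 5 [np.float64(175.9), np.float64(179.5), np.float64(181.3), np.float64(265.2), np.float64(316.9)] tip 23.0 31.791896739827934
12 10 [np.float64(167.6), np.float64(171.1), np.float64(172.9), np.float64(253.4), np.float64(306.6)] tip 28.0 31.791896739827934
[32, 31, 31, 26, 26, 27, 29, 27, 26, 27, 27, 27, 28, 29, 25, 27, 26, 26, 26, 29, 27, 26, 25, 28, 31, 31, 31, 31, 28, 28, 28, 33, 35, 41, 49, 41, 48, 50, 53, 52, 54, 55, 50, 51, 52, 48, 46, 75]
[253.9475207 192.5010344]
```

```bash
python3 -m crank '[[-3,0,0,0,15],[-3,0,4,0,15],[-3,0,8,0,15],[-3,0,11,0,15],[-3,0,11,0,15]]';python3 -m crank '[[0,0,2,0,15],[0,0,4,0,15],[0,0,4,0,15]]'
```

```text
t: 20.98
eef_pos: [435.9, 1.6, 100.4]
tcp_rot: [-3.141, 0.0, 1.088]
ft_force: [0.3, 0.7, -1.1]
opening: 0.251
grip_force: 30.0
t: 21.23
eef_pos: [436.0, 1.6, 96.7]
tcp_rot: [-3.141, 0.0, 1.088]
ft_force: [-0.4, -0.3, -1.3]
opening: 0.247
grip_force: 30.0
```

```bash
python3 -m crank '[[0,0,1,0,15],[0,0,2,0,15],[0,0,2,0,15]]';python3 -m crank '[[0,0,1,0,15],[0,0,2,0,15],[0,0,2,0,15]]'
```

```text
t: 21.48
eef_pos: [436.0, 1.6, 94.9]
tcp_rot: [-3.142, 0.0, 1.088]
ft_force: [-0.2, -0.7, -1.4]
opening: 0.25
grip_force: 30.0
t: 21.73
eef_pos: [436.0, 1.6, 92.9]
tcp_rot: [-3.142, 0.0, 1.088]
ft_force: [0.4, 0.2, -1.7]
opening: 0.25
grip_force: 30.0
```

```bash
python3 -m crank '[[0,0,1,0,15],[0,0,2,0,15],[0,0,2,0,15]]';python3 -m crank '[[0,0,1,0,15],[0,0,2,0,15],[0,0,2,0,15]]'; python3 - <<'E'
from h import *
c=snap('wrist','w20'); g=cv2.cvtColor(c['img'],cv2.COLOR_BGR2GRAY)
print(g[140:225,254].tolist())
X=np.array([.464,.886,0])
for o in ([438.6,7.7],[437.7,6]): print(proj(c,np.r_[o,45]+15*X),proj(c,np.r_[o,50]+15*X),proj(c,np.r_[o,50]+13.86*X))
E
```

```text
t: 21.98
eef_pos: [436.1, 1.6, 92.1]
tcp_rot: [3.141, -0.0, 1.088]
ft_force: [-4.7, 1.9, 21.8]
opening: 0.25
grip_force: 30.0
t: 22.23
eef_pos: [436.3, 1.9, 90.9]
tcp_rot: [3.14, -0.001, 1.088]
ft_force: [-6.3, 6.2, 38.0]
opening: 0.253
grip_force: 30.0
[100, 99, 100, 99, 99, 101, 98, 89, 73, 64, 58, 62, 64, 65, 64, 61, 61, 63, 111, 156, 171, 171, 171, 171, 170, 170, 169, 170, 171, 170, 169, 170, 170, 169, 169, 169, 168, 169, 169, 168, 169, 168, 168, 167, 167, 169, 168, 165, 141, 122, 98, 84, 81, 82, 82, 80, 81, 78, 87, 95, 114, 125, 86, 45, 37, 36, 37, 38, 37, 36, 37, 35, 38, 37, 38, 37, 36, 36, 35, 35, 33, 32, 30, 32, 31]
[252.59798893 191.85318155] [252.56781253 194.12089415] [252.57065569 196.0082829 ]
[252.588175   194.96429784] [252.55783738 197.30171779] [252.56068836 199.17950586]
```

```bash
python3 -m crank '[[0,0,-1.5,0,15],[0,0,-2,0,15],[0,0,-2,0,45],[0,0,-2,0,60],[0,0,-2,0,60],[0,0,-2,0,60],[0,0,-40,0,60],[0,0,-80,0,60],[0,0,-120,0,60],[0,0,-120,0,60]]'; python3 - <<'E'
from h import *
c=snap('wrist','w21'); s=env.state(); print(s['eef_pos'],s['tcp_rot'],s['ft_force'])
for n in('scene',):
    d=snap(n,'s2'); a=load('s1')
    g=cv2.cvtColor(d['img'],cv2.COLOR_BGR2GRAY); g0=cv2.cvtColor(load('scene0')['img'],cv2.COLOR_BGR2GRAY)
    df=cv2.absdiff(g,g0)[140:200,200:250]; print('scene diff near gauge',(df>50).sum(), df.mean())
    for r in range(146,178,3): print(r,g0[r,210:240:2].tolist(),g[r,210:240:2].tolist())
g=cv2.cvtColor(c['img'],cv2.COLOR_BGR2GRAY); print(proj(c,np.array([437.7,6,128])),proj(c,np.array([437.7,6,50])))
for r in range(150,230,6): print(r,g[r,220:290:3].tolist())
E
```

```text
t: 23.12
eef_pos: [438.1, 1.4, 214.8]
tcp_rot: [3.133, -0.003, 1.089]
ft_force: [0.2, -0.1, 0.0]
opening: 0.628
grip_force: 0.0
[437.28599963   1.42915604 212.05819784] [ 3.13531148e+00 -2.09952198e-03  1.08841142e+00] [-0.02100475  1.11177219 -0.72421088]
scene diff near gauge 207 18.245666666666665
146 [97, 98, 97, 97, 97, 104, 115, 123, 110, 107, 107, 107, 106, 106, 107] [56, 73, 94, 95, 97, 98, 99, 98, 97, 98, 98, 98, 97, 98, 99]
149 [97, 98, 98, 98, 101, 192, 230, 230, 169, 107, 106, 108, 107, 107, 107] [57, 57, 62, 86, 92, 94, 119, 118, 107, 98, 99, 100, 98, 98, 99]
152 [96, 98, 97, 97, 83, 99, 154, 132, 91, 93, 106, 107, 107, 107, 107] [61, 56, 57, 56, 62, 76, 88, 86, 63, 88, 97, 98, 98, 99, 99]
155 [97, 97, 97, 97, 89, 54, 54, 57, 56, 84, 106, 106, 107, 108, 107] [64, 62, 57, 56, 53, 47, 48, 48, 50, 85, 97, 97, 98, 99, 99]
158 [98, 99, 98, 98, 96, 59, 53, 56, 57, 78, 109, 115, 110, 107, 107] [64, 65, 63, 58, 55, 48, 48, 49, 49, 79, 100, 105, 100, 98, 98]
161 [99, 98, 99, 105, 111, 69, 54, 57, 57, 95, 162, 165, 142, 108, 109] [65, 65, 66, 63, 59, 49, 48, 50, 51, 100, 148, 152,
[... 1622 characters left out ...]
66, 122, 122, 121, 118, 119, 99, 54, 47, 64, 63, 58, 59, 69, 72, 83, 82]
198 [81, 93, 86, 91, 103, 66, 61, 119, 117, 115, 115, 118, 119, 117, 107, 45, 62, 63, 58, 59, 68, 70, 74, 87]
204 [64, 82, 88, 89, 101, 85, 56, 117, 118, 118, 117, 116, 115, 112, 100, 47, 61, 65, 60, 74, 77, 71, 74, 86]
210 [59, 60, 66, 63, 86, 115, 72, 33, 86, 102, 94, 145, 117, 64, 46, 43, 39, 38, 38, 38, 38, 37, 39, 82]
216 [52, 52, 52, 38, 60, 61, 38, 37, 39, 47, 79, 67, 41, 38, 38, 38, 38, 38, 38, 37, 45, 42, 40, 87]
222 [53, 52, 51, 42, 43, 37, 39, 38, 37, 38, 38, 38, 39, 38, 37, 39, 37, 38, 38, 37, 40, 38, 38, 82]
228 [52, 52, 53, 44, 85, 85, 71, 69, 68, 53, 43, 48, 62, 74, 73, 42, 40, 41, 40, 38, 37, 41, 43, 84]
```

```bash
python3 -m crank '[[40,27,0,7,70],[75,50,0,14,70],[110,74,0,21,70],[145,98,0,28,70],[164,111,20,35,70],[164,111,50,42,70],[164,111,62,49,70],[164,111,62,56,70],[164,111,62,58.4,70],[164,111,62,58.4,70]]'; python3 - <<'E'
from h import *
np.set_printoptions(precision=1,suppress=True)
c=snap('wrist','w22'); s=env.state(); print(s['eef_pos'],s['tcp_rot'])
g=cv2.cvtColor(c['img'],cv2.COLOR_BGR2GRAY)
H=np.array([605.2,94.6,84]);print(proj(c,H)); v=int(proj(c,H)[1])
for r in(v-8,v,v+8,v-30): print(r,g[r,190:320:3].tolist())
print(g[v-20:v+20,int(proj(c,H)[0])].tolist())
E
```

```text
t: 24.05
eef_pos: [609.7, 95.3, 144.6]
tcp_rot: [3.142, 0.004, 0.067]
ft_force: [-0.1, 0.9, 0.7]
opening: 0.736
grip_force: 0.0
[609.9  95.3 145.2] [3.1 0.  0.1]
[255.2 223.2]
215 [160, 160, 160, 161, 161, 160, 160, 161, 160, 159, 111, 108, 112, 110, 109, 112, 109, 113, 112, 108, 112, 113, 114, 111, 108, 108, 113, 109, 107, 113, 113, 112, 115, 111, 130, 144, 143, 144, 122, 136, 138, 143, 143, 144]
223 [156, 157, 157, 156, 157, 156, 155, 157, 157, 157, 118, 107, 110, 111, 109, 113, 212, 223, 125, 105, 110, 110, 108, 107, 105, 107, 113, 108, 111, 112, 165, 222, 198, 113, 216, 159, 152, 142, 109, 137, 140, 143, 139, 139]
231 [133, 137, 137, 137, 137, 137, 138, 140, 140, 140, 128, 109, 111, 112, 107, 113, 107, 114, 113, 111, 116, 124, 124, 113, 109, 109, 113, 108, 112, 112, 112, 113, 114, 115, 130, 130, 162, 140, 177, 175, 168, 169, 167, 114]
193 [245, 245, 245, 245, 245, 245, 245, 226, 227, 226, 223, 225, 228, 224, 228, 224, 224, 229, 226, 223, 227, 227, 228, 225, 223, 220, 223, 228, 221, 225, 225, 228, 228, 229, 225, 225, 228, 228, 227, 225, 182, 223, 227, 228]
[229, 228, 228, 228, 229, 229, 228, 229, 225, 173, 120, 113, 113, 113, 112, 114, 113, 110, 108, 107, 109, 108, 109, 111, 112, 111, 114, 124, 127, 118, 114, 113, 112, 112, 113, 113, 113, 112, 114, 113]
```

```bash
python3 -m crank '[[1.5,0,30,0,70],[1.5,0,55,0,70],[1.5,0,68,0,70],[1.5,0,70,0,70],[1.5,0,70,0,70],[1.5,0,70,0,38],[1.5,0,70,0,38],[1.5,0,70,0,38],[1.5,0,70,0,38],[1.5,0,70,0,38]]'
```

```text
t: 24.93
eef_pos: [611.8, 95.4, 77.0]
tcp_rot: [3.142, 0.0, 0.069]
ft_force: [-2.4, -0.8, 2.8]
opening: 0.482
grip_force: 32.5
```

```bash
python3 -m crank '[[0,0,-6,0,38],[0,0,-20,0,38],[0,0,-45,0,38],[0,0,-75,0,38],[-5,-10,-88,0,38],[-18,-35,-88,0,38],[-33,-65,-88,2,38],[-48,-95,-88,4,38],[-63,-125,-88,6,38],[-78,-155,-88,8,38]]';python3 -m crank '[[-15,-30,0,0,38],[-30,-60,0,0,38],[-42,-85,0,0,38],[-50,-100,0,0,38],[-53,-106,0,0,38],[-53,-106,0,0,38],[-53,-106,0,0,38]]'; python3 - <<'E'
from h import *
np.set_printoptions(precision=1,suppress=True)
c=snap('wrist','w23'); s=env.state(); print(s['eef_pos'],s['tcp_rot'],s['ft_force'],s['grip_force'])
snap('top','t2'); snap('scene','s3')
E
```

```text
t: 25.77
eef_pos: [521.8, 246.4, 164.7]
tcp_rot: [-3.141, 0.0, -0.072]
ft_force: [0.8, 0.9, -2.7]
opening: 0.481
grip_force: 29.9
t: 26.35
eef_pos: [477.9, 354.0, 164.8]
tcp_rot: [3.141, 0.0, -0.07]
ft_force: [0.2, 0.9, -1.3]
opening: 0.482
grip_force: 29.9
[478.2 353.5 164.8] [ 3.1  0.  -0.1] [-0.2 -1.  -2.8] 29.933476176811382
```

```bash
python3 -m crank '[[-6,3,30,0,38],[-12,7,60,0,38],[-12,7,85,0,38],[-12,7,100,0,38],[-12,7,106,0,38],[-12,7,106,0,38]]';python3 -m crank '[[0,0,3,0,38],[0,0,6,0,38],[0,0,9,0,38],[0,0,12,0,38],[0,0,12,0,38]]'
```

```text
t: 27.0
eef_pos: [465.7, 347.1, 57.9]
tcp_rot: [3.14, 0.002, -0.072]
ft_force: [-1.4, -0.6, -2.4]
opening: 0.484
grip_force: 29.9
t: 27.42
eef_pos: [466.4, 348.4, 47.8]
tcp_rot: [-3.14, -0.002, -0.071]
ft_force: [0.8, -1.1, 3.7]
opening: 0.484
grip_force: 30.0
```

```bash
python3 -m crank '[[0,0,3,0,38],[0,0,6,0,38],[0,0,9,0,38],[0,0,11,0,38],[0,0,11,0,38]]';python3 -m crank '[[0,0,2,0,38],[0,0,4,0,38],[0,0,6,0,38],[0,0,6,0,38]]'
```

```text
t: 27.83
eef_pos: [468.7, 348.7, 38.3]
tcp_rot: [-3.138, -0.007, -0.07]
ft_force: [7.4, -2.8, 13.1]
opening: 0.481
grip_force: 30.0
t: 28.17
eef_pos: [468.9, 348.9, 32.4]
tcp_rot: [-3.138, -0.008, -0.07]
ft_force: [7.1, -2.0, 13.8]
opening: 0.482
grip_force: 30.0
```

```bash
python3 -m crank '[[0,0,1,0,38],[0,0,2,0,38],[0,0,2,0,38]]';python3 -m crank '[[0,0,1,0,38],[0,0,1.5,0,38],[0,0,1.5,0,38]]'
```

```text
t: 28.42
eef_pos: [469.0, 349.0, 30.6]
tcp_rot: [-3.138, -0.008, -0.07]
ft_force: [10.5, -3.1, 14.9]
opening: 0.485
grip_force: 30.0
t: 28.67
eef_pos: [469.1, 349.0, 29.1]
tcp_rot: [-3.137, -0.008, -0.07]
ft_force: [8.5, -2.3, 16.0]
opening: 0.481
grip_force: 30.0
```

```bash
python3 -m crank '[[0,0,1,0,38],[0,0,1.5,0,38],[0,0,1.5,0,38]]';python3 -m crank '[[0,0,1,0,38],[0,0,1.5,0,38],[0,0,1.5,0,38]]'; python3 - <<'E'
from h import *
np.set_printoptions(precision=1,suppress=True)
c=snap('wrist','w24');T=env.state()['eef_pos'];print(T)
g=cv2.cvtColor(c['img'],cv2.COLOR_BGR2GRAY)
# plate far edge: predict rows for tilt th, far top edge
X=np.array([np.cos(-.07),np.sin(-.07),0]);Z=np.array([0,0,1.])
for th in(0,5,10,15):
    t=np.radians(th);e=np.cos(t)*X+np.sin(t)*Z;n=-np.sin(t)*X+np.cos(t)*Z
    print(th,proj(c,T+47.8*e+9.4*n),proj(c,T-2.2*e+9.4*n))
print(g[60:260:2,254].tolist())
E
```

```text
t: 28.92
eef_pos: [469.1, 349.0, 27.6]
tcp_rot: [-3.137, -0.008, -0.07]
ft_force: [9.4, -2.8, 15.5]
opening: 0.483
grip_force: 30.0
t: 29.17
eef_pos: [469.1, 349.0, 26.1]
tcp_rot: [-3.137, -0.008, -0.071]
ft_force: [9.1, -1.9, 15.8]
opening: 0.483
grip_force: 30.0
[469.  349.1  26.1]
0 [254.4 165.2] [254.4 273.1]
5 [254.3 169.5] [254.4 274.4]
10 [254.3 174.8] [254.4 275.7]
15 [254.2 181.2] [254.4 276.8]
[84, 85, 86, 87, 87, 89, 87, 87, 88, 87, 79, 114, 201, 235, 246, 182, 178, 145, 158, 155, 166, 160, 138, 231, 247, 247, 247, 246, 246, 246, 246, 246, 246, 245, 245, 234, 223, 222, 221, 220, 219, 219, 219, 186, 140, 142, 145, 223, 249, 249, 249, 249, 249, 249, 249, 249, 249, 236, 48, 30, 25, 23, 69, 230, 232, 232, 231, 232, 231, 232, 232, 232, 232, 232, 232, 233, 232, 232, 232, 232, 232, 232, 232, 232, 232, 232, 232, 232, 232, 172, 104, 101, 102, 104, 103, 102, 102, 100, 81, 79]
```

```bash
python3 - <<'E'
from h import *
np.set_printoptions(precision=1,suppress=True)
c=load('w24');T=np.array([469,349.1,26.1])
g=cv2.cvtColor(c['img'],cv2.COLOR_BGR2GRAY)
for r in list(range(140,200,4))+[210,225,235,245]: print(r,g[r,190:320:4].tolist())
X=np.array([np.cos(-.07),np.sin(-.07),0]);Z=np.array([0,0,1.]);Y=np.array([.07,.998,0])
for th in(0,10,20):
    t=np.radians(th);e=np.cos(t)*X+np.sin(t)*Z;n=-np.sin(t)*X+np.cos(t)*Z
    for d in(0,6): print(th,d,[proj(c,T+d*n+a*e+b*n+y*Y) for a,b,y in((47.8,9.4,23),(47.8,9.4,-23),(47.8,-.6,23),(47.8,-25,23),(35,9.4,0))])
E
```

```text
140 [243, 243, 231, 142, 119, 90, 132, 143, 140, 83, 111, 178, 215, 214, 210, 215, 219, 216, 213, 219, 216, 211, 208, 87, 142, 151, 204, 89, 109, 141, 193, 206, 202]
144 [243, 242, 154, 149, 83, 86, 132, 148, 130, 83, 79, 146, 215, 213, 209, 214, 219, 214, 212, 218, 213, 210, 207, 87, 120, 148, 205, 89, 88, 143, 150, 206, 202]
148 [242, 228, 145, 145, 148, 143, 144, 145, 142, 140, 141, 147, 147, 147, 144, 143, 140, 142, 145, 144, 141, 142, 142, 142, 147, 148, 147, 141, 140, 141, 144, 174, 201]
152 [242, 145, 143, 118, 124, 141, 145, 139, 144, 147, 146, 142, 144, 146, 146, 147, 145, 142, 137, 135, 140, 141, 138, 140, 118, 121, 146, 148, 149, 145, 141, 141, 200]
156 [243, 247, 247, 247, 248, 248, 247, 250, 247, 247, 249, 248, 246, 245, 248, 248, 249, 247, 246, 245, 244, 245, 248, 245, 243, 247, 246, 247, 247, 249, 248, 245, 206]
160 [214, 248, 247, 248, 249, 248, 248, 250, 247, 247, 249, 249, 247, 246, 248, 248, 249, 248, 247, 245, 244, 246, 248, 245, 243, 247, 246, 248, 248, 249, 248, 245, 203]
164 [210, 247, 247, 248, 249, 248, 247, 250, 247, 247, 249, 249, 247, 246, 249, 248, 249, 2
[... 2104 characters left out ...]
2]), array([309.3, 165.2]), array([203.1, 161.1]), array([210.2, 153. ]), array([254.3, 194.6])]
0 6 [array([197.1, 167.9]), array([311.5, 168. ]), array([201. , 163.5]), array([208.6, 154.8]), array([254.2, 198.5])]
10 0 [array([196.4, 174.8]), array([312.1, 174.9]), array([200.2, 165.9]), array([207.6, 148.3]), array([254.2, 203.5])]
10 6 [array([193.9, 180.7]), array([314.4, 180.8]), array([198. , 171.1]), array([206. , 152.2]), array([254.2, 210.3])]
20 0 [array([193.5, 188.6]), array([314.8, 188.8]), array([197.2, 174.6]), array([204.7, 146.5]), array([254.2, 215. ])]
20 6 [array([191. , 197.9]), array([317.2, 198.1]), array([195. , 182.8]), array([203. , 152.7]), array([254.1, 224.8])]
```

```bash
cat > sfit.py <<'E'
from h import *
from scipy.optimize import least_squares
def sfit(c,T,yaw,top,bot,mark,w):
    X=np.array([np.cos(yaw),np.sin(yaw),0]);Z=np.array([0,0,1.]);Y=np.array([-X[1],X[0],0])
    def g(p):
        t=np.radians(p[0]);e=np.cos(t)*X+np.sin(t)*Z;n=-np.sin(t)*X+np.cos(t)*Z
        O=T+p[1]*e+p[2]*n   # hole mouth
        a=proj(c,O+50*e+23*Y);b=proj(c,O+50*e-23*Y)
        return [a[1]-top,proj(c,O+50*e-10*n)[1]-bot,proj(c,O+37*e)[1]-mark,abs(a[0]-b[0])-w],O,e,n
    r=least_squares(lambda p:g(p)[0],(10,0,10))
    _,O,e,n=g(r.x); U=O-35*n
    print('tilt,a,b',r.x,'res',r.fun,'underside centre z',U[2],'low edge',(U-50*e)[2],'high edge',(U+50*e)[2],'fins xy',U[:2])
E
python3 - <<'E'
from sfit import *
np.set_printoptions(precision=2,suppress=True)
sfit(load('w24'),np.array([469,349.1,26.1]),-.07,154.7,146.5,180,122)
E
```

```text
tilt,a,b [13.49  8.03  7.96] res [-1.35 -2.42  3.8  -1.09] underside centre z 1.6773151028296454 low edge -9.983408033349919 high edge 13.33803823900921 fins xy [483.08 348.11]
```

```bash
python3 -m crank '[[0,0,1,0,38],[0,0,2,0,38],[0,0,2.3,0,38],[0,0,2.3,0,38]]'; python3 -m crank '[[0,0,0,0,45.5],[0,0,0,0,45.9],[0,0,0,0,46.1],[0,0,0,0,46.3],[0,0,0,0,46.6],[0,0,0,0,47],[0,0,0,0,47]]'; python3 - <<'E'
from h import *
c=snap('wrist','w25'); g=cv2.cvtColor(c['img'],cv2.COLOR_BGR2GRAY)
print(g[120:260:2,254].tolist()); print(env.state()['eef_pos'],env.state()['grip_force'])
for r in (150,160,170,180): print(r,g[r,186:330:4].tolist())
E
```

```text
t: 29.55
eef_pos: [469.0, 349.1, 23.7]
tcp_rot: [-3.137, -0.008, -0.071]
ft_force: [9.4, -2.4, 14.5]
opening: 0.481
grip_force: 30.0
t: 30.13
eef_pos: [468.4, 349.5, 23.4]
tcp_rot: [-3.137, -0.007, -0.07]
ft_force: [6.2, 2.0, 10.2]
opening: 0.491
grip_force: 5.3
[245, 244, 243, 223, 221, 222, 221, 198, 126, 251, 252, 252, 252, 253, 252, 253, 253, 252, 252, 117, 48, 48, 46, 93, 251, 252, 252, 252, 241, 241, 241, 240, 240, 240, 240, 240, 240, 240, 239, 240, 239, 239, 239, 239, 239, 239, 239, 238, 238, 238, 238, 238, 238, 237, 237, 237, 236, 178, 103, 102, 96, 79, 80, 80, 78, 78, 79, 79, 85, 87]
[468.38389813 349.47772513  23.33750136] 5.2644727122969925
150 [240, 242, 241, 252, 252, 252, 253, 253, 252, 253, 252, 252, 253, 252, 252, 252, 252, 253, 252, 252, 252, 251, 252, 252, 251, 252, 252, 252, 252, 252, 252, 251, 202, 197, 203, 232]
160 [238, 241, 240, 249, 252, 252, 252, 253, 252, 253, 252, 252, 252, 252, 252, 252, 240, 48, 92, 252, 251, 251, 252, 252, 251, 252, 252, 252, 252, 252, 252, 250, 198, 192, 199, 201]
170 [200, 205, 204, 235, 252, 252, 252, 252, 252, 253, 252, 252, 253, 252, 252, 252, 252, 252, 252, 252, 251, 251, 252, 252, 250, 251, 251, 251, 251, 251, 247, 250, 198, 193, 198, 200]
180 [197, 204, 201, 224, 252, 252, 252, 252, 252, 253, 252, 252, 252, 252, 238, 239, 241, 241, 239, 237, 236, 234, 239, 239, 235, 238, 238, 240, 239, 241, 239, 235, 196, 191, 197, 200]
```

```bash
python3 - <<'E'
from sfit import *
np.set_printoptions(precision=2,suppress=True)
sfit(load('w25'),np.array([468.4,349.5,23.4]),-.07,137.3,134,162,117)
E
python3 -m crank '[[0,0,0,0,47.5],[0,0,0,0,48],[0,0,0,0,50],[0,0,0,0,60],[0,0,0,0,70],[0,0,0,0,70]]'; python3 - <<'E'
from h import *
c=snap('wrist','w26'); g=cv2.cvtColor(c['img'],cv2.COLOR_BGR2GRAY)
print(g[120:180:2,254].tolist()); print(env.state()['ft_force'])
for r in (150,160): print(r,g[r,186:330:4].tolist())
E
```

```text
tilt,a,b [-4.67  9.92 18.39] res [-3.66 -0.62  4.3  -1.19] underside centre z 6.040394651729294 low edge 10.108143530516356 high edge 1.972645772942231 fins xy [476.91 348.9 ]
t: 30.68
eef_pos: [467.7, 350.0, 23.4]
tcp_rot: [-3.137, -0.006, -0.07]
ft_force: [1.2, 7.7, 11.9]
opening: 0.68
grip_force: 6.1
[244, 243, 223, 221, 220, 219, 214, 116, 246, 252, 252, 252, 252, 252, 252, 252, 252, 252, 190, 50, 48, 48, 97, 250, 252, 252, 251, 240, 240, 240]
[ 2.24293659  7.30166575 11.78080387]
150 [238, 241, 241, 245, 252, 252, 252, 252, 252, 252, 252, 252, 252, 252, 252, 251, 252, 252, 252, 252, 252, 251, 251, 252, 251, 250, 252, 251, 252, 252, 251, 251, 229, 197, 198, 231]
160 [235, 240, 224, 233, 252, 252, 252, 252, 252, 252, 252, 252, 252, 252, 252, 252, 250, 48, 47, 250, 251, 250, 251, 252, 251, 250, 252, 252, 252, 252, 252, 251, 205, 193, 197, 201]
```

```bash
python3 -m crank '[[0,0,-3,0,70],[0,0,-8,0,70],[0,0,-25,0,70],[0,0,-60,0,70],[0,0,-100,0,70],[0,0,-127,0,70],[0,0,-127,0,70]]'; python3 - <<'E'
from sfit import *
np.set_printoptions(precision=2,suppress=True)
c=snap('wrist','w27'); g=cv2.cvtColor(c['img'],cv2.COLOR_BGR2GRAY);s=env.state();T=s['eef_pos'];print(T,s['tcp_rot'],s['ft_force'],s['grip_force'])
cy=254
print(g[130:330:2,254].tolist())
for th in (0,5):
    t=np.radians(th);X=np.array([np.cos(-.07),np.sin(-.07),0]);e=np.cos(t)*X+np.sin(t)*np.array([0,0,1.]);Y=np.array([.07,1,0])
    O=np.array([475,349,39.])
    print(th,[proj(c,O+a*e+y*Y) for a,y in((50,23),(50,-23),(37,0),(0,0),(-37,0),(-50,0))])
for r in(190,200,220,240,260): print(r,g[r,190:330:4].tolist())
E
```

```text
t: 31.32
eef_pos: [467.2, 349.0, 153.9]
tcp_rot: [-3.137, -0.007, -0.07]
ft_force: [0.9, 0.7, 0.8]
opening: 0.737
grip_force: 0.0
[466.38 348.47 151.23] [-3.14 -0.   -0.07] [0.01 0.5  0.13] 0.0
[65, 60, 233, 248, 248, 248, 248, 248, 248, 248, 248, 247, 247, 247, 247, 247, 246, 246, 246, 246, 246, 245, 214, 215, 216, 216, 210, 97, 118, 207, 243, 244, 244, 244, 243, 244, 191, 110, 111, 110, 118, 181, 114, 115, 121, 167, 168, 167, 120, 26, 66, 163, 165, 165, 163, 134, 124, 125, 124, 125, 123, 122, 123, 124, 124, 123, 123, 122, 122, 97, 79, 73, 72, 53, 40, 53, 69, 71, 73, 82, 89, 91, 94, 96, 95, 76, 91, 91, 79, 57, 46, 47, 53, 46, 45, 45, 44, 45, 45, 43]
0 [array([224.39, 122.25]), array([284.81, 122.24]), array([254.58, 139.37]), array([254.59, 185.81]), array([254.59, 229.11]), array([254.6 , 243.63])]
5 [array([223.87, 122.87]), array([285.27, 122.86]), array([254.56, 140.03]), array([254.59, 185.81]), array([254.61, 227.55]), array([254.62, 241.35])]
190 [243, 240, 240, 238, 240, 243, 239, 242, 238, 240, 240, 243, 243, 242, 244, 242, 243, 242, 240, 243, 243, 243, 244, 241, 207, 207, 213, 202, 210, 207, 205, 203, 211, 206, 78]
200 [140, 137, 175, 136, 135, 139, 134, 137, 131, 176, 240, 242, 242, 241, 243, 242, 244, 242, 237, 242, 243, 243, 244, 234, 81, 84, 89, 123, 129, 129, 123, 123, 127, 121, 75]
220 [155, 161, 154, 133, 132, 136, 131, 135, 128, 134, 160, 167, 163, 163, 167, 166, 167, 163, 159, 165, 166, 165, 165, 141, 82, 87, 126, 130, 127, 129, 124, 122, 126, 104, 78]
240 [131, 159, 161, 157, 157, 160, 130, 131, 127, 129, 133, 136, 132, 135, 134, 137, 134, 134, 134, 135, 133, 134, 136, 131, 124, 130, 123, 129, 126, 127, 125, 126, 122, 13, 15]
260 [95, 154, 156, 152, 154, 155, 151, 155, 151, 137, 125, 125, 119, 125, 124, 128, 123, 123, 125, 126, 124, 126, 125, 128, 127, 128, 127, 127, 127, 126, 124, 129, 104, 13, 11]
```

```bash
python3 -m crank '[[10,30,0,0,70],[25,70,0,-2,70],[45,108,0,-4,70],[65,145,0,-6,70],[88,180,0,-8,70],[110,215,0,-8,70],[130,250,0,-8,70],[150,285,0,-8,70],[173,320,0,-8,70],[173,327,0,-8,70]]'; python3 -m crank '[[0,0,0,0,70],[0,0,0,0,70]]'; python3 - <<'E'
from h import *
np.set_printoptions(precision=1,suppress=True)
c=snap('wrist','w28'); g=cv2.cvtColor(c['img'],cv2.COLOR_BGR2GRAY);s=env.state();print(s['eef_pos'],s['tcp_rot'])
H=np.array([610.4,10.4,84]);p=proj(c,H);print(p)
v=int(p[1])
for r in(v-40,v-25,v-12,v,v+8): print(r,g[r,190:322:3].tolist())
print(g[v-30:v+24,int(p[0])].tolist())
E
```

```text
t: 32.2
eef_pos: [617.3, 4.4, 146.8]
tcp_rot: [3.141, 0.0, 0.065]
ft_force: [-0.9, 0.3, -0.0]
opening: 0.737
grip_force: 0.0
t: 32.37
eef_pos: [614.2, 9.7, 147.0]
tcp_rot: [-3.141, 0.002, 0.068]
ft_force: [-0.9, 0.0, -1.0]
opening: 0.734
grip_force: 0.0
[614.2  10.5 147.4] [-3.1  0.   0.1]
[253.1 220.9]
180 [235, 220, 148, 222, 236, 235, 211, 207, 208, 202, 205, 208, 204, 209, 213, 215, 212, 209, 208, 204, 124, 22, 96, 210, 209, 207, 207, 208, 208, 211, 209, 210, 210, 203, 201, 210, 209, 210, 209, 209, 208, 209, 148, 204]
195 [197, 232, 201, 168, 229, 230, 232, 230, 204, 206, 202, 208, 206, 208, 210, 216, 212, 209, 209, 205, 207, 208, 215, 210, 210, 206, 206, 208, 207, 207, 208, 213, 206, 200, 202, 202, 202, 201, 200, 169, 197, 154, 202, 205]
208 [141, 139, 137, 92, 115, 139, 140, 140, 140, 204, 204, 207, 209, 205, 210, 214, 212, 209, 208, 205, 207, 207, 213, 210, 209, 205, 205, 207, 208, 207, 210, 210, 200, 189, 126, 126, 124, 125, 125, 122, 104, 107, 122, 125]
220 [140, 139, 137, 136, 94, 139, 138, 138, 138, 125, 96, 96, 98, 100, 112, 113, 90, 94, 95, 96, 95, 96, 97, 95, 95, 93, 91, 101, 111, 105, 100, 95, 93, 122, 124, 124, 125, 125, 125, 122, 111, 123, 124, 126]
228 [133, 134, 135, 138, 102, 95, 134, 133, 134, 132, 97, 96, 99, 96, 97, 101, 100, 94, 96, 96, 99, 100, 99, 96, 95, 91, 97, 97, 96, 98, 100, 95, 95, 123, 150, 234, 228, 165, 165, 119, 126, 123, 124, 112]
[206, 206, 206, 206, 207, 208, 207, 207, 207, 208, 207, 207, 207, 208, 208, 209, 207, 207, 207, 208, 208, 204, 151, 105, 97, 98, 98, 98, 98, 95, 96, 98, 98, 98, 98, 99, 98, 101, 100, 101, 100, 100, 102, 110, 108, 102, 98, 100, 99, 98, 99, 99, 98, 98]
```

```bash
python3 -m crank '[[2,0,30,0,70],[2,0,55,0,70],[2,0,68,0,70],[2,0,71,0,70],[2,0,71,0,70],[2,0,71,0,38],[2,0,71,0,38],[2,0,71,0,38],[2,0,71,0,38],[2,0,71,0,38]]'
```

```text
t: 33.25
eef_pos: [617.1, 10.1, 77.5]
tcp_rot: [3.142, -0.0, 0.069]
ft_force: [-2.3, 0.9, 2.5]
opening: 0.482
grip_force: 30.9
```

```bash
python3 -m crank '[[0,0,-6,0,38],[0,0,-20,0,38],[0,0,-45,0,38],[0,0,-80,0,38],[-5,5,-102,0,38],[-15,25,-102,0,38],[-32,55,-102,0,38],[-49,88,-102,0,38],[-66,121,-102,0,38],[-84,154,-102,0,38]]';python3 -m crank '[[-18,33,0,0,38],[-36,66,0,0,38],[-54,99,0,0,38],[-72,132,0,0,38],[-88,162,0,0,38],[-100,185,0,0,38],[-106,195,0,0,38],[-107,197,0,0,38],[-107,197,0,0,38]]'; python3 - <<'E'
from h import *
np.set_printoptions(precision=1,suppress=True)
c=snap('wrist','w29');t=snap('top','t3'); s=env.state();T=s['eef_pos'];print(T,s['tcp_rot'],s['ft_force'],s['grip_force'])
# brown carton mask in top0
im=load('top0')['img']; h=cv2.cvtColor(im,cv2.COLOR_BGR2HSV)
m=((h[...,0]>5)&(h[...,0]<25)&(h[...,1]>90)).astype(np.uint8); n,l,st,ce=cv2.connectedComponentsWithStats(m)
for i in range(1,n):
    if st[i,4]>1000:
        r=cv2.minAreaRect(np.argwhere(l==i)[:,::-1].astype(np.float32)); print(st[i],r,onz(load('top0'),*r[0],30))
E
```

```text
t: 34.08
eef_pos: [543.2, -150.8, 179.6]
tcp_rot: [3.141, -0.001, 0.07]
ft_force: [0.3, -1.5, -1.8]
opening: 0.481
grip_force: 29.9
t: 34.83
eef_pos: [450.7, -353.4, 179.3]
tcp_rot: [-3.141, -0.0, 0.068]
ft_force: [-0.4, -0.1, -2.3]
opening: 0.485
grip_force: 29.9
[ 451.2 -352.3  179.3] [-3.1  0.   0.1] [ 0.2  0.3 -2.1] 29.896026821807027
[ 351   13  143  106 2977] ((421.6434326171875, 70.42213439941406), (135.71307373046875, 107.55646514892578), 5.19442892074585) [ 932.6 -500.    30. ]
[  32   19  110   97 2067] ((86.5, 67.0), (96.0, 109.0), 90.0) [929.4 455.4  30. ]
[ 435   66   56   32 1181] ((462.835693359375, 81.44824981689453), (54.94575881958008, 29.282201766967773), 2.544804573059082) [ 902.  -617.4   30. ]
[ 343  201   64   81 4360] ((374.12847900390625, 240.5076141357422), (78.34514617919922, 57.56876754760742), 83.92753601074219) [ 448.7 -358.8   30. ]
```

```bash
python3 -m crank '[[-3,2,30,0,38],[-6,4,65,0,38],[-6,4,95,0,38],[-6,4,112,0,38],[-6,4,119,0,38],[-6,4,119,0,38]]';python3 -m crank '[[0,0,3,0,38],[0,0,6,0,38],[0,0,9,0,38],[0,0,11,0,38],[0,0,11,0,38]]'
```

```text
t: 35.43
eef_pos: [445.4, -356.6, 59.1]
tcp_rot: [-3.14, 0.002, 0.071]
ft_force: [-0.8, 0.8, -0.9]
opening: 0.485
grip_force: 29.9
t: 35.85
eef_pos: [445.4, -358.2, 49.8]
tcp_rot: [3.141, -0.001, 0.069]
ft_force: [1.0, 0.0, 2.3]
opening: 0.482
grip_force: 29.9
```

```bash
python3 -m crank '[[0,0,1,0,45],[0,0,3,0,45.5],[0,0,6,0,45.5],[0,0,9,0,45.5],[0,0,9,0,45.5]]';python3 -m crank '[[0,0,3,0,46],[0,0,6,0,46],[0,0,9,0,46],[0,0,10,0,46],[0,0,10,0,46]]'
```

```text
t: 36.27
eef_pos: [446.9, -358.4, 42.0]
tcp_rot: [3.139, -0.004, 0.068]
ft_force: [7.5, 4.4, 13.4]
opening: 0.481
grip_force: 30.0
t: 36.68
eef_pos: [444.8, -358.0, 29.8]
tcp_rot: [-3.141, 0.0, 0.069]
ft_force: [-0.2, 0.6, -0.2]
opening: 0.485
grip_force: 0.6
```

```bash
python3 -m crank '[[0,0,0,0,47],[0,0,0,0,50],[0,0,0,0,60],[0,0,0,0,66],[0,0,0,0,66],[0,0,-8,0,66],[0,0,-30,0,66],[0,0,-70,0,66],[0,0,-110,0,66],[0,0,-122,0,66]]';python3 -m crank '[[-10,10,-20,0,66],[-10,10,-20,0,66]]'; python3 - <<'E'
from h import *
np.set_printoptions(precision=1,suppress=True)
c=snap('wrist','w30'); s=env.state();T=s['eef_pos'];print(T,s['tcp_rot'],s['ft_force'])
g=cv2.cvtColor(c['img'],cv2.COLOR_BGR2GRAY)
X=np.array([np.cos(.069),np.sin(.069),0]);Y=np.array([-X[1],X[0],0])
for O in([453,-358,40.],[447,-358,40.]):
    print([proj(c,np.array(O)+a*X+y*Y) for a,y in((50,23),(50,-23),(40,0),(0,0),(-40,0),(-50,0))])
print(g[110:280:2,254].tolist())
for r in range(110,270,10): print(r,g[r,180:330:4].tolist())
E
```

```text
t: 37.52
eef_pos: [446.2, -358.9, 158.1]
tcp_rot: [3.136, -0.004, 0.069]
ft_force: [-0.3, -0.3, 0.6]
opening: 0.692
grip_force: 0.0
t: 37.68
eef_pos: [436.0, -370.3, 176.5]
tcp_rot: [3.137, -0.004, 0.069]
ft_force: [-0.8, -0.8, -0.3]
opening: 0.697
grip_force: 0.0
[ 435.9 -369.4  174.5] [ 3.1 -0.   0.1] [ 0.7 -0.3 -0.5]
[array([212. , 107.6]), array([268.4, 107.6]), array([240.3, 120.1]), array([240.8, 167.9]), array([241.3, 212.3]), array([241.4, 223. ])]
[array([211.7, 115.1]), array([267.8, 115.1]), array([239.9, 127.5]), array([240.4, 174.7]), array([240.9, 218.7]), array([241. , 229.2])]
[255, 255, 255, 255, 255, 255, 255, 255, 255, 255, 255, 255, 255, 255, 255, 255, 254, 254, 254, 254, 254, 254, 254, 254, 254, 254, 254, 254, 254, 254, 254, 254, 254, 254, 254, 254, 254, 255, 255, 247, 190, 187, 186, 187, 186, 186, 187, 186, 186, 186, 185, 185, 190, 235, 236, 235, 234, 158, 118, 115, 113, 112, 112, 111, 110, 89, 89, 88, 89, 82, 82, 82, 83, 81, 76, 81, 81, 81, 82, 83, 88, 115, 115, 77, 47]
110 [236, 236, 230, 237, 235, 236, 233, 234, 255, 255, 255, 255, 255, 255, 255, 255, 255, 25
[... 2180 characters left out ...]
17, 114, 88, 78, 77, 114, 99, 54]
230 [15, 12, 18, 66, 122, 120, 117, 120, 120, 120, 121, 117, 114, 117, 119, 119, 120, 117, 112, 118, 120, 114, 123, 116, 117, 124, 119, 114, 121, 120, 120, 96, 86, 76, 59, 18, 13, 13]
240 [14, 19, 19, 41, 117, 102, 110, 115, 115, 105, 104, 102, 103, 92, 91, 102, 104, 97, 92, 90, 96, 101, 91, 93, 91, 98, 92, 94, 90, 92, 92, 95, 91, 77, 36, 19, 21, 16]
250 [20, 19, 18, 24, 85, 85, 85, 84, 85, 84, 85, 83, 84, 85, 85, 84, 85, 83, 83, 82, 83, 83, 84, 82, 82, 82, 83, 84, 83, 83, 80, 81, 79, 75, 23, 19, 18, 19]
260 [20, 18, 19, 21, 85, 85, 87, 86, 84, 83, 83, 84, 84, 84, 82, 82, 81, 79, 79, 81, 83, 84, 84, 82, 81, 80, 80, 82, 81, 81, 81, 79, 79, 79, 26, 20, 20, 19]
```

```bash
python3 - <<'E'
from h import *
np.set_printoptions(precision=1,suppress=True)
c=load('w27');X=np.array([np.cos(-.07),np.sin(-.07),0])
for x in(474,478,480):print(x,[proj(c,np.array([x,348.5,39])+a*X)[1] for a in(40,0,-40,-50)],'obs 131 181 229 ~243')
t=snap('top','t4');a=cv2.cvtColor(load('top0')['img'],cv2.COLOR_BGR2GRAY);b=cv2.cvtColor(t['img'],cv2.COLOR_BGR2GRAY)
def hole(g,u,v,w=7):
    p=g[v-w:v+w+1,u-w:u+w+1].astype(float);m=np.clip(np.median(p)-30-p,0,None);yy,xx=np.mgrid[v-w:v+w+1,u-w:u+w+1];return (m*xx).sum()/m.sum(),(m*yy).sum()/m.sum()
print('R hole',hole(a,276,178),hole(b,276,178))
A=cv2.Canny(a,60,150).astype(np.float32);B=cv2.Canny(b,60,150).astype(np.float32)
for n,(u,v,w) in dict(stand=(243,244,20),Rsink=(276,177,18),spool=(182,238,16),trafo=(298,241,20),bottle=(152,170,15),jar=(341,177,15),meter=(103,160,30),driver=(230,115,18),rect=(320,124,14),pliers=(390,172,25)).items():
    s=a[v-w:v+w,u-w:u+w].astype(np.float32);d=b[v-w:v+w,u-w:u+w].astype(np.float32)
    (sh,r)=cv2.phaseCorrelate(A[v-w:v+w,u-w:u+w],B[v-w:v+w,u-w:u+w]);print(n,np.array(sh),round(r,2))
E
```

```text
474 [np.float64(136.71653664293302), np.float64(186.9795772250955), np.float64(233.57202422621586), np.float64(244.69329853164513)] obs 131 181 229 ~243
478 [np.float64(131.48444099156038), np.float64(182.13694051361017), np.float64(229.07690478674888), np.float64(240.27920935250935)] obs 131 181 229 ~243
480 [np.float64(128.85290825327485), np.float64(179.70183613972722), np.float64(226.8170181806597), np.float64(238.06017017705628)] obs 131 181 229 ~243
R hole (np.float64(275.91422121896164), np.float64(177.25959367945825)) (np.float64(275.82446206115515), np.float64(177.400906002265))
stand [ 0.1 -0.1] 0.93
Rsink [-0.2  0.1] 0.97
spool [-0.1  0. ] 0.98
trafo [ 0.1 -0.2] 1.01
bottle [-0.1 -0.2] 0.92
jar [0.1 0. ] 0.98
meter [-0.2 -0.1] 0.86
driver [0.2 0.2] 0.71
rect [0.1 0.1] 0.99
pliers [ 0.  -0.1] 0.95
```

```bash
python3 -c "
from cell import env
print(env.job_done())"
```

```text
the job is handed in; nothing more can be done
None
```

The job is handed in (result not reported): the gauge went in to the tip on the left sink, the collar in the middle and the step on the right; by the camera checks it is back in its stand, left sink flat in the tray, middle one flat in the carton, right one and the bystanders unmoved.

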